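# Set the strap tension and lay the layer of gift cartons

## Task

Get the counter's strapping unit ready for the next bundle: first turn its tension sleeve to 6 and let go of it; then set every gift carton down upright on the slab in the printed interlocking pattern, one carton squarely in each outline used (any outlines will do if there are fewer than five cartons); when the layer stands, press the start button all the way down. Leave the mug, bottle and jar alone, and finish with the sleeve at 6 and all cartons still in their outlines.

Things in the scene. Friction and masses are not known exactly. Their poses are not given: they have to be found in the camera images.
- sleeve (a joint): Angle of the tension sleeve (rad): 0 = white mark at numeral 0, growing clockwise seen from above, 0.5236 (30 degrees) a number, so 6 is at 3.1416. Stops just beyond 0 and 8. A sprung ball clicks it into each number (about 0.1 N m to turn); let go, it settles into the nearest number and stays. It starts between 0 and 3.
- sleeve_grip (a point): Point on the sleeve's vertical axis, 30 mm above the unit's top (100 mm above the counter). The sleeve is an upright black ribbed cylinder 50 mm in diameter, from 1 to 51 mm above the unit's top, with a white line on its top and a white pointer at its foot (look only). Grip it across its diameter from above.
- sleeve_mark (a point): The white pointer at the sleeve's foot, 32 mm out from the sleeve's axis; it turns with the sleeve and points at one of the numerals 0 to 8 on the white scale disc (flat print, 122 mm across) on the unit's top.
- unit: The strapping unit, a fixed grey box 200 x 130 x 70 mm (x, y, z); origin at the centre of its underside. On its top: the sleeve, axis 33 mm from the centre towards -x, and the start button, 68 mm towards +x. Numerals 0 to 8 run clockwise (from above) round the sleeve, 30 degrees apart: 4 lies towards the unit's -x, 1 towards its -y, 7 towards its +y.
- start (a joint): Travel of the start button (m): 0 = up, 0.006 = fully down. A spring returns it; fully down takes 5 N.
- start_top (a point): Centre of the top of the start button, a round grey push button 32 mm in diameter in a black collar 44 mm in diameter on the unit's top; it is pressed straight down. Its top is 22 mm above the unit's top when up.
- slab: The fixed plywood loading slab, 225 x 255 x 10 mm (x, y, z), printed with five carton outlines; origin at the centre of its underside.
- place_1 (a point): Centre of outline 1 on the slab's top (slab x -52, y +52 mm). The long side of a carton lies along the slab's y here.
- place_2 (a point): Centre of outline 2 on the slab's top (slab x -52, y -52 mm). The long side of a carton lies along the slab's y here.
- place_3 (a point): Centre of outline 3 on the slab's top (slab x +36, y +72 mm). The long side of a carton lies along the slab's x here.
- place_4 (a point): Centre of outline 4 on the slab's top (slab x +36, y 0). The long side of a carton lies along the slab's x here.
- place_5 (a point): Centre of outline 5 on the slab's top (slab x +36, y -72 mm). The long side of a carton lies along the slab's x here. Cartons in neighbouring outlines stand 8 mm apart.
- mug: White mug, 80 mm across and 90 mm tall, a bystander at the robot's right; origin at the centre of its underside.
- bottle: Small clear plastic bottle with a blue cap, 60 mm across and 125 mm tall, a bystander at the robot's right; origin at the centre of its underside.
- jar: Glass jar with a red cap, 90 mm across and 120 mm tall, a bystander beyond the unit; origin at the centre of its underside.
- carton_1: Small cardboard gift carton (all are alike; some may be absent), 0.15 to 0.31 kg: a box 96 x 64 x 55 mm (x, y, z) with a stiff upright handle web on the middle of its top, 56 mm long (along x), 14 mm thick (y) and 42 mm high (total height 97 mm). Origin at the centre of its underside, x along its long side. Either end may face either way.
- carton_2: Small cardboard gift carton (all are alike; some may be absent), 0.15 to 0.31 kg: a box 96 x 64 x 55 mm (x, y, z) with a stiff upright handle web on the middle of its top, 56 mm long (along x), 14 mm thick (y) and 42 mm high (total height 97 mm). Origin at the centre of its underside, x along its long side. Either end may face either way.
- carton_3: Small cardboard gift carton (all are alike; some may be absent), 0.15 to 0.31 kg: a box 96 x 64 x 55 mm (x, y, z) with a stiff upright handle web on the middle of its top, 56 mm long (along x), 14 mm thick (y) and 42 mm high (total height 97 mm). Origin at the centre of its underside, x along its long side. Either end may face either way.
- carton_4: Small cardboard gift carton (all are alike; some may be absent), 0.15 to 0.31 kg: a box 96 x 64 x 55 mm (x, y, z) with a stiff upright handle web on the middle of its top, 56 mm long (along x), 14 mm thick (y) and 42 mm high (total height 97 mm). Origin at the centre of its underside, x along its long side. Either end may face either way.
- carton_5: Small cardboard gift carton (all are alike; some may be absent), 0.15 to 0.31 kg: a box 96 x 64 x 55 mm (x, y, z) with a stiff upright handle web on the middle of its top, 56 mm long (along x), 14 mm thick (y) and 42 mm high (total height 97 mm). Origin at the centre of its underside, x along its long side. Either end may face either way.
Things that resemble listed ones, but are neither listed nor needed, are in the scene too. Leave any pink or turquoise look-alike of the carton_2 alone.

How it is judged:
By the outcome, as a careful person would: the job done as asked, in the order asked, and still so for the second after the job is handed in, with the robot touching nothing.
Of carton_1, carton_2, carton_3, carton_4, carton_5 only 3 to 5 are there at a start; the rules pass over those that are not, and their reading is None.
At some moment in a run one of carton_1, carton_2, carton_3, carton_4, carton_5 may be knocked a few centimetres aside while the robot is not near it.
It also fails if it takes over 210 s, if anything falls off the work surface, if the arm or the gripper's body presses on something with over 40 N, if the wrist force passes 120 N, or if a joint passes its speed limit or range.

## Robot

A 6-joint arm with a two-finger parallel gripper is mounted at the origin on the work surface. World frame = base frame: x ahead of the robot, y to its left, z up, the work surface at z = 0. Lengths are in m, angles in rad, forces in N, time in s.
With the tool pointing down it reaches from about 0.375 to 0.9 m from the base axis. Payload 3.1 kg.
Tool frame: the origin (TCP) lies midway between the tips of the shut fingers; the grasp point (between the pads) lies 19 mm behind it; y points along the fingers, x is the direction in which the jaws open and shut, and the axes are right-handed (so a half turn about y gives the same grasp; the last joint's range is limited). The gripper opens to 87 mm and grips with 3 to 60 N. Pads are 19 mm wide; open, the fingers measure 117 mm over their backs; the gripper's body (75 mm by 190 mm) begins 51 mm behind the grasp point.
Start: joints at [1.016, 0.527, 1.433, -0, 1.181, -0.178], TCP at [0.23, 0.581, 0.223] pointing down, gripper open.
Joint ranges: [-3.08, 3.08], [-0.75, 2.2], [0.22, 2.44], [-1.43, 4.57], [0, 2.65], [-2.85, 2.85]. Speed limits (rad/s): [2.79, 2.79, 3.14, 3.14, 3.14, 3.14].

## Interface

Orientations are given as a unit quaternion [x, y, z, w].
In Python, from rig import * gives the robot as it stands.
- The arm moves only by the tool jog_arm, never from a script. Its argument "series" is a list of rows, each a list of 7 numbers: the shift along the tool's x, y, z in mm, then the turn, a rotation vector about the tool's x, y, z in rad, then the gripper's target within -1 to 1 (shut at 1, half-way at 0, fully open at -1). A call has 1 to 20 rows; each row is the pose to reach, as a shift and turn from the pose commanded when the call began, along the tool's axes at that moment; what a row does not reach only later rows make up. A row lasts 1/8 s, in which the tool goes at most 62.5 mm and 10.7 degrees, less where a joint would pass 70% of its speed; a pose out of reach is approached as far as the arm can. A call with a gripper value outside its range is refused whole. The fingers move at their own pace and stop on an object; "grip_force" is the grip in N (left out, the last holds). Time passes only in rows, so rows that repeat a pose let the fingers close. It gives the time, the measured TCP pose, the force and the opening at its end, in the units of the state.
- get_obs(): the state, without advancing time (a new reading comes with each control period).
- camera(name): name is "scene" or "top"; returns a dict with "img" (400x640x3 uint8, red, green, blue), "depth" (400x640 float32, m along the optical axis (not along the pixel's ray), 0 where there is no reading), "camera_matrix" (3x3 intrinsics, pixels), "rvec" (rotation vector, rad) and "tvec" (3), from world to camera coordinates, as OpenCV has them. Camera axes: x right, y down, z forward; pixel columns grow to the right and rows downward; lengths in m; the calibration is good to about 2 mm. A picture is of the moment at which its call begins.
- hand_in(): hands the job in, once; it reports no verdict.
The state is a dict: "time": time; "q": joint angles; "joint_velocities": joint speeds; "joint_torque": joint torques, N m; "position": TCP position; "tool_rot": TCP orientation; "ft_force": force on the tool from outside, world axes, zero at the start; "moment": the same for the moment, N m; "grip_width": finger opening in m.
Only numpy, scipy, OpenCV 4.12 (cv2) and the standard library are available. Lean on these libraries where they do the work, as an engineer would, in place of code of your own. Each camera call takes 0.05 s, during which the arm holds its last target.

## Working session

There is one attempt and no reset: what is moved stays moved. The work goes in short steps, Python scripts to look and compute and a tool call to move; the robot and the scene stay as the last step left them, time stands still between calls to the robot, and variables do not carry over. Pictures are saved under pics/ and viewed, and the job is handed in when it is done.

Besides the shell and the picture viewer there is one more tool, called after "Call:" as name(argument=value, ...), one argument or row to a line, values as JSON. jog_arm: Moves the arm, as the interface text tells. Its arguments: {"type":"object","properties":{"series":{"type":"array","items":{"type":"array","items":{"type":"number"}}},"grip_force":{"type":"number"}},"required":["series"]}

```bash
ls; mkdir -p pics; cat > h.py <<'E'
from rig import *
import numpy as np, cv2
from scipy.spatial.transform import Rotation as R
def snap(n):
    c=camera(n); np.savez('/tmp/%s.npz'%n,**c); return c
def load(n): return dict(np.load('/tmp/%s.npz'%n))
def save(im,f,s=1): cv2.imwrite('pics/'+f,cv2.cvtColor(cv2.resize(im,None,fx=s,fy=s,interpolation=cv2.INTER_CUBIC),cv2.COLOR_RGB2BGR))
def ray(c,uv,z):
    K=c['camera_matrix'];Rm=cv2.Rodrigues(np.array(c['rvec'],float))[0];t=np.array(c['tvec'],float).ravel()
    uv=np.atleast_2d(np.array(uv,float)); o=-Rm.T@t
    d=np.c_[uv,np.ones(len(uv))]@np.linalg.inv(K).T@Rm
    return o+d*((z-o[2])/d[:,2])[:,None]
def cloud(c):
    K=c['camera_matrix'];Rm=cv2.Rodrigues(np.array(c['rvec'],float))[0];t=np.array(c['tvec'],float).ravel()
    d=c['depth'];v,u=np.mgrid[:d.shape[0],:d.shape[1]]
    p=np.stack([u,v,np.ones_like(u)],-1)@np.linalg.inv(K).T*d[...,None]
    return (p-t)@Rm
def proj(c,P):
    return cv2.projectPoints(np.atleast_2d(np.array(P,float)),np.array(c['rvec'],float),np.array(c['tvec'],float),c['camera_matrix'],None)[0][:,0]
E
python3 - <<'E'
from h import *
for n in('scene','top'):
    c=snap(n); save(c['img'],n+'0.png',1.25); print(n,c['camera_matrix'].tolist(),c['rvec'],c['tvec'])
o=get_obs(); print(o)
E
```

```text
pics
scene [[404.98320025968263, 0.0, 316.51511810584896], [0.0, 404.98320025968263, 201.48793303915576], [0.0, 0.0, 1.0]] [ 0.86770944  2.54565814 -1.07189856] [ 0.44533961 -0.14515294  1.52653174]
top [[490.74154200596763, 0.0, 321.5080847204824], [0.0, 490.74154200596763, 202.3012282387501], [0.0, 0.0, 1.0]] [ 2.10728799 -2.13455261  0.21685821] [-0.06056413  0.54052001  1.29413124]
{'time': 0.1, 'q': array([ 1.01548344e+00,  5.28375071e-01,  1.43372450e+00, -2.77810177e-05,
        1.18137386e+00, -1.78514961e-01]), 'joint_velocities': array([-0.00014291, -0.00036065, -0.00192626,  0.00028398,  0.00031844,
        0.00137114]), 'joint_torque': array([ 1.26165214e-04, -4.40988779e+01, -1.77150643e+01,  6.35276176e-02,
        5.34214801e-02, -2.67881836e-05]), 'position': array([0.22961909, 0.58061893, 0.22168412]), 'tool_rot': array([ 0.58507205,  0.39690849, -0.39811626, -0.58451501]), 'ft_force': array([-0.04984967,  0.96395718, -0.39350359]), 'moment': array([ 0.09423711, -0.0191946 , -0.00390287]), 'grip_width': 0.08708416512861059}
```

View pics/scene0.png

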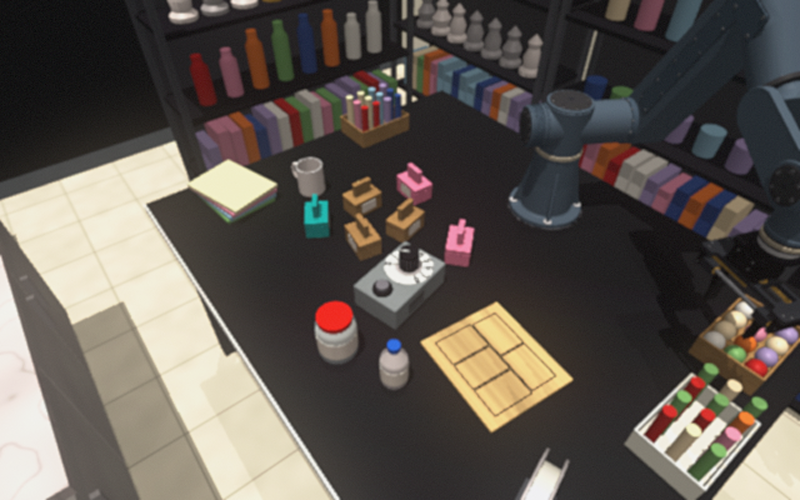

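View pics/top0.png

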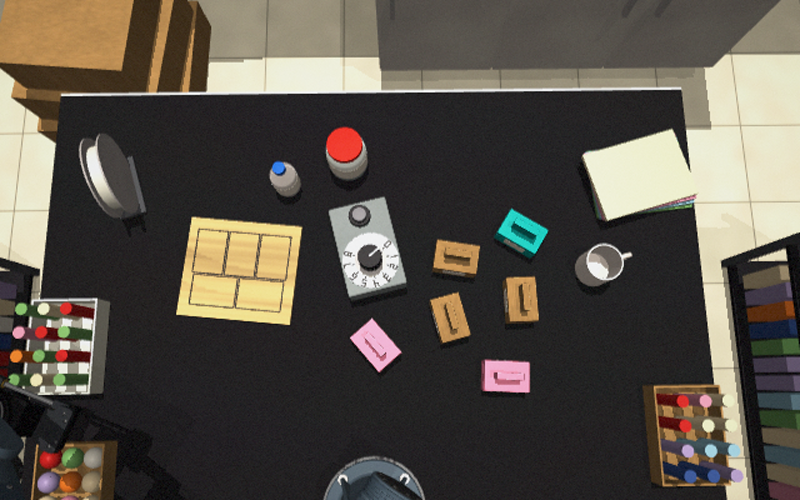

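The top view shows three brown cartons at about (457,258), (450,318) and (520,300). There are pink look-alikes at (375,345) and (506,376) and a turquoise one at (521,233). The unit is at (368,250) and the slab at (240,270). Next I'll measure them.

```bash
cat > meas.py <<'E'
from h import *
def cartons(c,P=None,verbose=True):
    P=cloud(c); hsv=cv2.cvtColor(c['img'],cv2.COLOR_RGB2HSV); out=[]
    m=((P[...,2]>0.047)&(P[...,2]<0.063)&(c['depth']>0)&(np.abs(P[...,1])<0.75)&(P[...,0]>0.2)&(P[...,0]<0.9)).astype(np.uint8)
    n,l,st,ce=cv2.connectedComponentsWithStats(m)
    return m,l,st,P,hsv
E
python3 - <<'E'
from meas import *
c=load('top');P=cloud(c)
print(P[250,300],P[100,300])
hsv=cv2.cvtColor(c['img'],cv2.COLOR_RGB2HSV)
z=P[...,2]
# cartons: brown mask
for nm,lo,hi in(('brown',(8,80,60),(20,255,255)),('pink',(155,60,100),(179,255,255)),('turq',(80,100,60),(100,255,255))):
    m=cv2.inRange(hsv,lo,hi)
    n,l,st,ce=cv2.connectedComponentsWithStats(cv2.morphologyEx(m,cv2.MORPH_CLOSE,np.ones((3,3))))
    for i in range(1,n):
        if st[i,4]<150: continue
        p=P[l==i]; p=p[p[:,2]>-.1]
        if not(abs(p[:,1].mean())<.7 and .2<p[:,0].mean()<.95): continue
        t=p[(p[:,2]>.046)&(p[:,2]<.064)]; w=p[p[:,2]>.085]
        print(nm,st[i],ce[i].round(1),'zmax',p[:,2].max().round(3),len(t),len(w))
        for q,k in((t,'top'),(w,'web')):
            if len(q)>10:
                r=cv2.minAreaRect((q[:,:2]*1000).astype(np.float32)); print('  ',k,np.round(r[0],1),np.round(r[1],1),round(r[2],1),q[:,2].mean().round(4))
save(c['img'][140:280,240:520],'crop0.png',2.8)
E
```

```text
[ 0.41438221 -0.00601016  0.00437681] [ 0.86279667 -0.00795253 -0.00162236]
brown [    0     0   169   114 12687] [80.1 39.7] zmax 1.375 0 42
   web [276.1 -56.6] [0. 0.] 0.0 1.3752
brown [ 147  182   93   53 2562] [193.3 206.9] zmax 1.375 0 6
brown [346 191  38  31 894] [364.6 205.5] zmax 1.375 654 132
   top [ 529.6 -186.1] [95.9 65.3] 80.3 0.055
   web [ 417.3 -114. ] [ 55.  299.9] 57.5 0.1348
brown [595 213  37  18 377] [612.6 222. ] zmax 1.375 0 4
brown [402 221  29  38 949] [416.5 239. ] zmax 1.375 676 136
   top [ 435.2 -326. ] [96.2 65. ] 1.2 0.0551
   web [ 350.7 -206.5] [ 52.1 330.9] 35.4 0.1526
brown [344 233  33  42 894] [359.7 253.6] zmax 1.375 705 130
   top [ 397.6 -169. ] [96.3 64.7] 14.7 0.0552
   web [ 338.6 -128.6] [ 48.5 184.6] 55.7 0.1357
brown [597 241  39  17 498] [617.2 249.3] zmax 1.375 0 2
brown [  8 279  26  12 193] [ 17.4 284.9] zmax 1.375 6 164
   web [306.3 329.4] [774.   22.5] 87.2 0.1393
brown [610 342  30  16 346] [625.6 349. ] zmax 1.375 0 4
pink [280 254  41  44 902] [300.  275.5] zmax 1.375 750 121
   top [340.7  -7.4] [96.  63.8] 40.9 0.055
   web [320.6 -24.4] [109.6  13.6] 40.4 0.1182
pink [385 287  39  27 973] [404.2 300.5] zmax 1.375 780 126
   top [ 271.7 -284.4] [97.1 64. ] 86.8 0.0553
   web [ 276.7 -183.8] [254.   14.2] 87.1 0.137
turq [396 166  43  40 895] [417.2 185.4] zmax 1.375 610 135
   top [ 585.6 -334.8] [95.8 65.6] 57.8 0.0548
   web [ 444.8 -190.8] [ 54.7 427.6] 44.2 0.1244<stdin>:13: RuntimeWarning: Mean of empty slice.
  ret = ret.dtype.type(ret / rcount)
```

View pics/crop0.png

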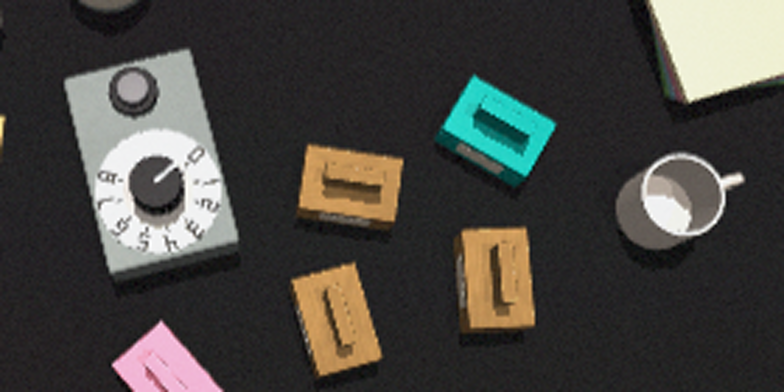

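```bash
cat > m2.py <<'E'
from meas import *
c=load('top');P=cloud(c);hsv=cv2.cvtColor(c['img'],cv2.COLOR_RGB2HSV)
z=P[...,2]
def rect(m,k=''):
    n,l,st,ce=cv2.connectedComponentsWithStats(m.astype(np.uint8)); i=1+st[1:,4].argmax()
    q=P[l==i]; r=cv2.minAreaRect((q[:,:2]*1000).astype(np.float32)); print(k,ce[i].round(1),np.round(r[0],1),np.round(r[1],1),round(r[2],1),q[:,2].mean().round(4),'centroid',q[:,:2].mean(0).round(4)); return l==i,r
reg=(P[...,0]>.35)&(P[...,0]<.8)&(P[...,1]>-.15)&(P[...,1]<.12)
rect(reg&(abs(z-.07)<.006),'unit top')
rect(reg&(abs(z-.121)<.006),'sleeve top')
rect(reg&(abs(z-.092)<.005)&(P[...,0]>.56),'button top')
v,u=np.mgrid[:400,:640]
wood=cv2.inRange(hsv,(12,60,120),(30,255,255))>0
rect((u>130)&(u<250)&(v>165)&(v<265)&wood,'slab')
m=(u>130)&(u<250)&(v>165)&(v<265)&wood
cn=max(cv2.findContours(m.astype(np.uint8),0,1)[0],key=cv2.contourArea)
W=ray(c,cn[:,0],.01); r=cv2.minAreaRect((W[:,:2]*1000).astype(np.float32)); print('slab ray',r)
save(c['img'][165:265,130:345],'crop1.png',3.7)
E
python3 m2.py
```

```text
unit top [293.5 198.5] [553.7   9.4] [201.  129.9] 13.6 0.0703 centroid [0.5484 0.0085]
sleeve top [275.  116.1] [764.2  55.6] [71.  76.1] 0.3 0.1199 centroid [0.7657 0.0555]
button top [277.2 128.2] [747.   53.8] [49.1 88.5] 4.2 0.0926 centroid [0.7409 0.0517]
slab [191.5 216.4] [479.7 173.7] [554.8 264.9] 74.0 0.0152 centroid [0.5123 0.2974]
slab ray ((515.2311401367188, 298.7271423339844), (254.40838623046875, 226.03123474121094), 84.11151885986328)
```

View pics/crop1.png

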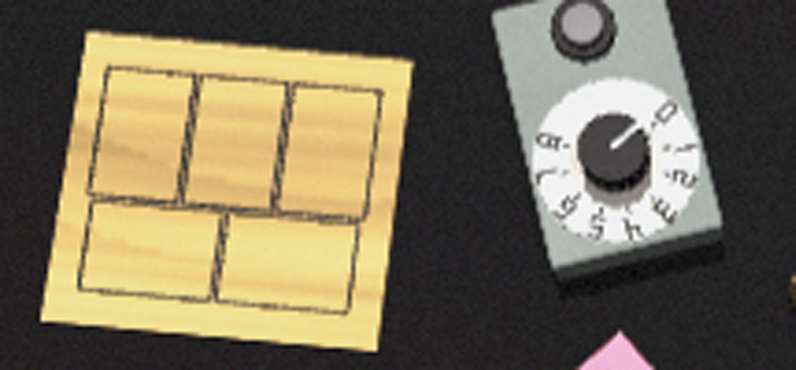

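```bash
cat > plan.py <<'E'
from h import *
def jaw():
    o=get_obs(); M=R.from_quat(o['tool_rot']).as_matrix(); return o,M
def go(p,yaw_jaw,flip=None):
    """p: grasp-point target (m) -> TCP 19mm lower; yaw_jaw deg world of tool x (mod 180 chosen nearest unless flip)"""
    o,M=jaw(); cur=np.degrees(np.arctan2(M[1,0],M[0,0])); 
    d=(yaw_jaw-cur+90)%180-90 if flip is None else (yaw_jaw-cur+180)%360-180
    a=np.radians(cur+d); x=np.array([np.cos(a),np.sin(a),0]);y=np.array([0,0,-1.]);T=np.c_[x,y,np.cross(x,y)]
    tcp=np.array(p)-[0,0,.019]
    s=M.T@(tcp-o['position'])*1000; rv=R.from_matrix(M.T@T).as_rotvec()
    print('cur jaw %.1f turn %.1f deg q6 %.3f'%(cur,d,o['q'][5]),'row',[*s.round(1),*rv.round(4)])
E
python3 - <<'E'
from plan import *
o,M=jaw(); print(M.round(3)); print(np.degrees(o['q']).round(1))
c=load('top');
print(ray(c,(295.9,205.5),.121), proj(c,[[.5217,.0016,.121],[.6198,.0254,.092]]))
# white line on sleeve top
P=cloud(c); hsv=cv2.cvtColor(c['img'],cv2.COLOR_RGB2HSV)
W=ray(c,np.stack(np.mgrid[:640,:400],-1).transpose(1,0,2).reshape(-1,2).astype(float),.121).reshape(400,640,3)
d=np.hypot(W[...,0]-.5217,W[...,1]-.0016)
m=(d<.024)&(c['img'].min(-1)>110)
q=W[m]; print(len(q)); vx=cv2.fitLine((q[:,:2]*1000).astype(np.float32),cv2.DIST_L2,0,.01,.01).ravel(); print(vx, np.degrees(np.arctan2(vx[1],vx[0])), q[:,:2].mean(0))
dk=(np.hypot(W[...,0]-.5217,W[...,1]-.0016)<.04)&(abs(P[...,2]-.121)<.005)
print('sleeve top centre',P[dk].mean(0),cv2.minEnclosingCircle((P[dk][:,:2]*1000).astype(np.float32)))
save(c['img'][185:235,265:325],'sl.png',10)
go([.522,.002,.20],0)
E
```

```text
[[ 0.368 -0.001 -0.93 ]
 [ 0.93  -0.002  0.368]
 [-0.002 -1.     0.   ]]
[ 58.2  30.3  82.1  -0.   67.7 -10.2]
[[ 5.18580230e-01 -2.07645946e-04  1.21000000e-01]] [[295.20156085 204.33171939]
 [286.78201449 170.83792562]]
23
[  0.5480875  -0.836421  530.0018     -5.718199 ] -56.764095 [ 0.53000174 -0.0057182 ]
sleeve top centre [0.52094498 0.00150772 0.12088398] ((521.3781127929688, 1.3204307556152344), 25.228879928588867)
cur jaw 68.4 turn -68.4 deg q6 -0.179 row [np.float64(-430.4), np.float64(41.3), np.float64(-484.8), np.float64(0.0008), np.float64(1.194), np.float64(-0.0018)]
```

View pics/sl.png

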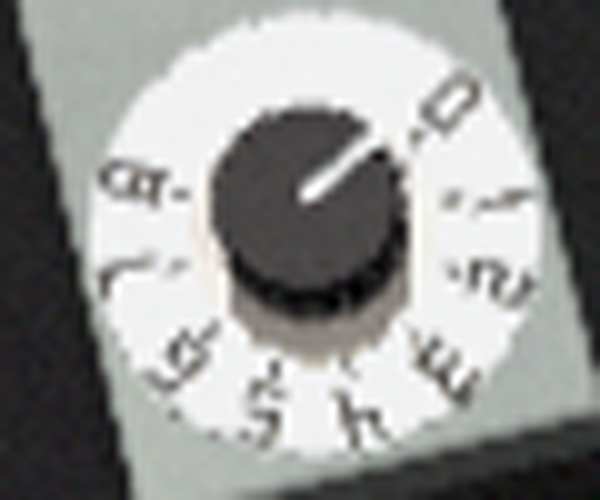

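```bash
python3 - <<'E'
from plan import *
go([.5213,.0013,.22],90)
E
```

```text
cur jaw 68.4 turn 21.6 deg q6 -0.179 row [np.float64(-431.3), np.float64(21.3), np.float64(-484.4), np.float64(-0.0007), np.float64(-0.3768), np.float64(-0.0018)]
```

Call:
jog_arm(
  series=[
    [-43,0,-48,0,-0.04,0,-1],
    [-86,0,-97,0,-0.08,0,-1],
    [-129,2,-145,0,-0.12,0,-1],
    [-172,4,-194,0,-0.16,0,-1],
    [-215,6,-242,0,-0.2,0,-1],
    [-258,8,-290,0,-0.24,0,-1],
    [-301,10,-339,0,-0.28,0,-1],
    [-345,13,-387,0,-0.32,0,-1],
    [-388,16,-436,0,-0.35,0,-1],
    [-415,20,-466,0,-0.377,0,-1],
    [-431.3,21.3,-484.4,0,-0.377,0,-1],
    [-431.3,21.3,-484.4,0,-0.377,0,-1],
    [-431.3,21.3,-484.4,0,-0.377,0,-1],
    [-431.3,21.3,-484.4,0,-0.377,0,-1],
  ],
)

```text
time: 1.85
position: [0.5207, 0.0033, 0.2012]
tool_rot: [-0.499, -0.5, 0.501, 0.5]
ft_force: [-0.1, -0.1, 0.6]
grip_width: 0.0871
```

```bash
python3 - <<'E'
from plan import *
go([.5213,.0013,.10],90); o=get_obs(); print(o['time'],o['position'],o['ft_force'])
E
```

```text
cur jaw 90.1 turn -0.1 deg q6 -1.782 row [np.float64(-2.0), np.float64(120.2), np.float64(-0.7), np.float64(-0.0009), np.float64(0.002), np.float64(0.0004)]
1.85 [0.52072873 0.00329824 0.20124929] [-0.12938262 -0.11449738  0.59783914]
```

Call:
jog_arm(
  series=[
    [-2,25,-0.7,0,0,0,-1],
    [-2,50,-0.7,0,0,0,-1],
    [-2,75,-0.7,0,0,0,-1],
    [-2,95,-0.7,0,0,0,-1],
    [-2,110,-0.7,0,0,0,-1],
    [-2,120,-0.7,0,0,0,-1],
    [-2,120,-0.7,0,0,0,-1],
    [-2,120,-0.7,0,0,0,1],
    [-2,120,-0.7,0,0,0,1],
    [-2,120,-0.7,0,0,0,1],
    [-2,120,-0.7,0,0,0,1],
    [-2,120,-0.7,0,0,0,1],
    [-2,120,-0.7,0,0,0,1],
    [-2,120,-0.7,0,0,0,1],
  ],
  grip_force=30,
)

```text
time: 3.6
position: [0.5219, 0.0022, 0.0815]
tool_rot: [-0.499, -0.501, 0.499, 0.501]
ft_force: [0.5, 7.8, 2.6]
grip_width: 0.0494
```

Call:
jog_arm(
  series=[
    [0,0,0,0,0.15,0,1],
    [0,0,0,0,0.32,0,1],
    [0,0,0,0,0.49,0,1],
    [0,0,0,0,0.66,0,1],
    [0,0,0,0,0.83,0,1],
    [0,0,0,0,1.0,0,1],
    [0,0,0,0,1.17,0,1],
    [0,0,0,0,1.34,0,1],
    [0,0,0,0,1.51,0,1],
    [0,0,0,0,1.68,0,1],
    [0,0,0,0,1.85,0,1],
    [0,0,0,0,2.02,0,1],
    [0,0,0,0,2.19,0,1],
    [0,0,0,0,2.36,0,1],
    [0,0,0,0,2.53,0,1],
    [0,0,0,0,2.7,0,1],
    [0,0,0,0,2.87,0,1],
    [0,0,0,0,3.02,0,1],
    [0,0,0,0,3.14,0,1],
    [0,0,0,0,3.14,0,1],
  ],
)

```text
time: 6.1
position: [0.5265, 0.002, 0.0816]
tool_rot: [-0.497, 0.499, -0.502, 0.503]
ft_force: [7.7, 10.7, -4.2]
grip_width: 0.0496
```

```bash
python3 - <<'E'
from plan import *
go([.5213,.0013,.22],-90,1); o=get_obs(); print(o['time'],o['ft_force'],o['moment'],o['grip_width'])
c=snap('top'); save(c['img'][150:270,230:350],'sl2.png',5)
E
```

```text
cur jaw -90.1 turn 0.1 deg q6 1.355 row [np.float64(0.3), np.float64(-119.5), np.float64(-4.1), np.float64(-0.0089), np.float64(-0.0016), np.float64(-0.0031)]
6.1 [ 7.70519064 10.65730184 -4.20782143] [ 1.7060186  -1.02558955 -0.00569979] 0.049628943960190706
```

View pics/sl2.png

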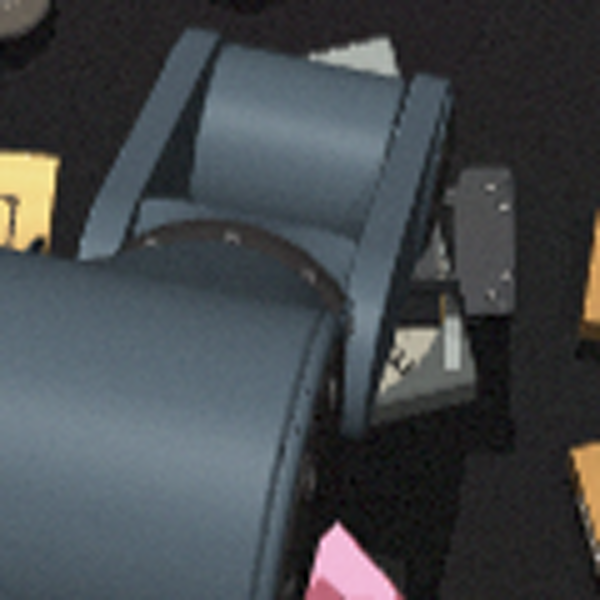

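Call:
jog_arm(
  series=[
    [0,0,0,0,0,0,-1],
    [0,0,0,0,0,0,-1],
    [0,0,0,0,0,0,-1],
    [0,0,0,0,0,0,-1],
    [0,0,0,0,0,0,-1],
    [0,0,0,0,0,0,-1],
    [0,-30,0,0,0,0,-1],
    [0,-80,0,0,0,0,-1],
    [0,-130,0,0,0,0,-1],
    [0,-150,0,0,0,0,-1],
    [0,-150,0,0,0,0,-1],
  ],
)

```text
time: 7.52
position: [0.5234, -0.0004, 0.233]
tool_rot: [-0.5, 0.498, -0.501, 0.501]
ft_force: [0.0, -0.2, -1.1]
grip_width: 0.0871
```

```bash
cat > cart.py <<'E'
from meas import *
def find(c):
    P=cloud(c);hsv=cv2.cvtColor(c['img'],cv2.COLOR_RGB2HSV);z=P[...,2]
    m=cv2.inRange(hsv,(8,70,50),(24,255,255))>0
    n,l,st,ce=cv2.connectedComponentsWithStats((m&(z>.046)&(z<.075)&(P[...,0]>.3)&(P[...,0]<.85)&(abs(P[...,1])<.6)).astype(np.uint8))
    for i in range(1,n):
        if st[i,4]<150: continue
        t=P[l==i]; r=cv2.minAreaRect((t[:,:2]*1000).astype(np.float32)); r_=r
        a=r[2] if r[1][0]>r[1][1] else r[2]-90
        w=P[m&(z>.088)&(z<.16)&(np.hypot(P[...,0]-r[0][0]/1e3,P[...,1]-r[0][1]/1e3)<.06)]
        s='' 
        if len(w)>8:
            k=cv2.minAreaRect((w[:,:2]*1000).astype(np.float32)); s='web %s %s %.1f z%.3f'%(np.round(k[0],1),np.round(k[1],1),k[2],np.median(w[:,2]))
        print(ce[i].round(0),'box',np.round(r[0],1),np.round(r[1],1),'long %.1f'%a,'z%.4f'%np.median(t[:,2]),s)
E
python3 - <<'E'
from plan import *; from cart import find
c=snap('top'); save(c['img'][140:280,220:440],'s3.png',3.5); find(c)
o=get_obs(); print(o['q'][5],o['position'])
# second view for the sleeve
c=snap('scene'); save(c['img'][180:270,270:370],'s3b.png',6)
E
```

```text
[364. 206.] box [ 529.8 -186.2] [96.1 65.5] long 81.0 z0.0549 web [ 530.6 -185.8] [54.8 15.8] 79.8 z0.096
[417. 240.] box [ 435.2 -325.6] [96.8 65.8] long 1.3 z0.0551 web [ 435.3 -325.6] [54.  14.8] 2.8 z0.097
[360. 254.] box [ 397.4 -168.8] [96.1 64. ] long 14.9 z0.0553 web [ 397.2 -168.9] [55.3 14.4] 14.8 z0.097
1.3545877092942304 [ 5.22263477e-01 -1.23243465e-04  2.31452968e-01]
```

View pics/s3.png

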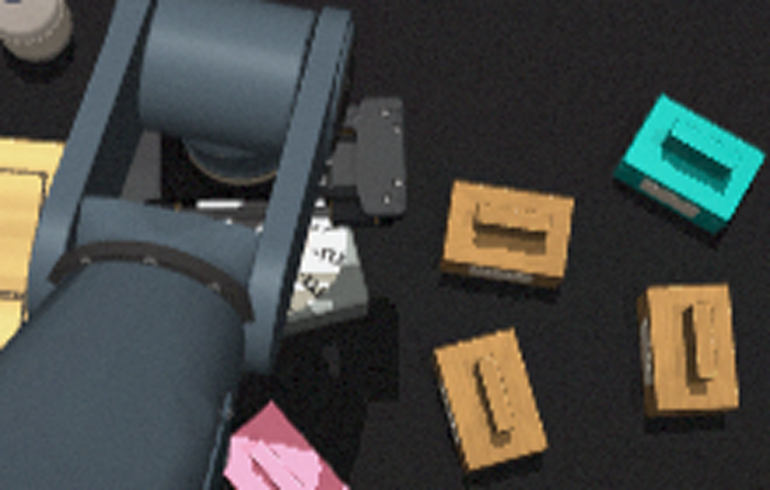

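View pics/s3b.png

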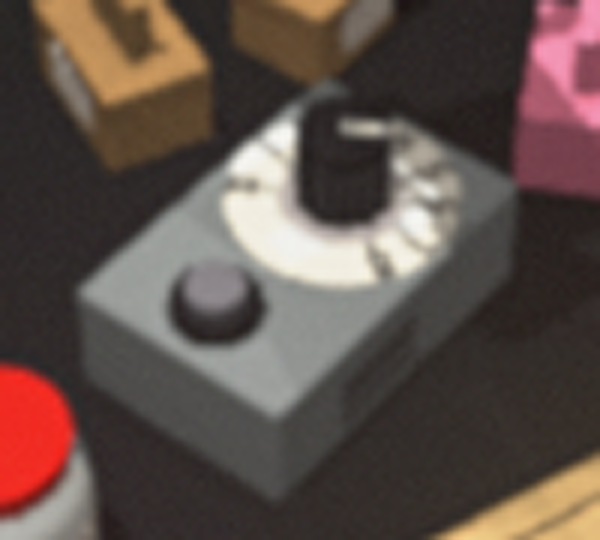

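```bash
python3 - <<'E'
from plan import *
go([.3973,-.1688,.16],-75.1,1)
E
```

```text
cur jaw -89.9 turn 14.8 deg q6 1.355 row [np.float64(168.6), np.float64(89.6), np.float64(-124.4), np.float64(0.0015), np.float64(-0.2583), np.float64(-0.0005)]
```

Call:
jog_arm(
  series=[
    [35,5,-25,0,-0.05,0,-1],
    [75,20,-55,0,-0.11,0,-1],
    [115,40,-85,0,-0.18,0,-1],
    [150,65,-110,0,-0.23,0,-1],
    [168.6,85,-124.4,0,-0.258,0,-1],
    [168.6,89,-124.4,0,-0.258,0,-1],
    [168.6,89,-124.4,0,-0.258,0,-1],
    [168.6,89,-124.4,0,-0.258,0,-1],
    [168.6,89,-124.4,0,-0.258,0,-1],
  ],
)

```text
time: 8.75
position: [0.399, -0.1685, 0.1427]
tool_rot: [-0.561, 0.43, -0.431, 0.561]
ft_force: [0.0, 0.6, 0.6]
grip_width: 0.087
```

```bash
python3 - <<'E'
from plan import *; from cart import find
go([.3973,-.1688,.083],-75.1,1)
c=snap('top'); save(c['img'][150:290,230:440],'s4.png',3.7); find(c)
E
```

```text
cur jaw -75.0 turn -0.1 deg q6 0.651 row [np.float64(-0.2), np.float64(78.7), np.float64(-1.7), np.float64(-0.0008), np.float64(0.0012), np.float64(0.001)]
[363. 201.] box [ 530.4 -186.1] [95.6 64.2] long 80.3 z0.0549 web [ 531.1 -186. ] [55.4 15.2] 81.2 z0.097
[418. 239.] box [ 435.4 -326.6] [96.  64.7] long 1.9 z0.0552 web [ 435.5 -325.9] [54.2 14.7] 2.7 z0.097
```

View pics/s4.png

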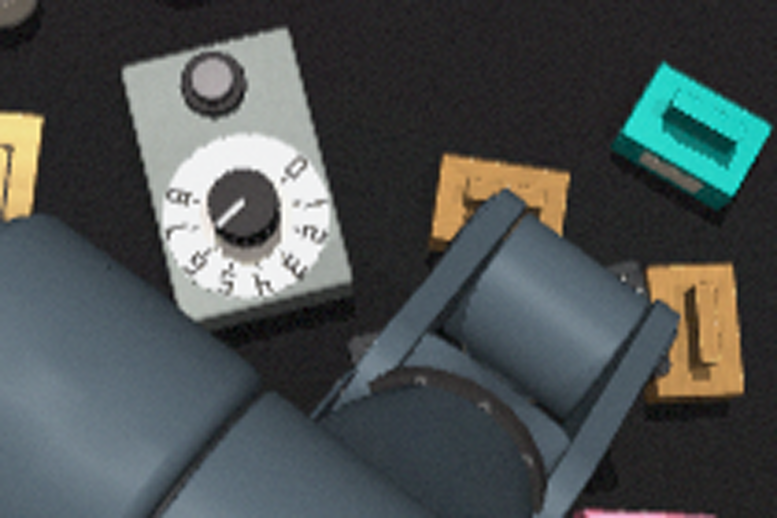

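The sleeve line now runs from (245,203) to (218,226), opposite the 0 and pointing at 6. I'll descend on the first carton next.

Call:
jog_arm(
  series=[
    [0,20,-1.7,0,0,0,-1],
    [0,45,-1.7,0,0,0,-1],
    [0,65,-1.7,0,0,0,-1],
    [0,76,-1.7,0,0,0,-1],
    [0,79,-1.7,0,0,0,-1],
    [0,79,-1.7,0,0,0,1],
    [0,79,-1.7,0,0,0,1],
    [0,79,-1.7,0,0,0,1],
    [0,79,-1.7,0,0,0,1],
    [0,79,-1.7,0,0,0,1],
    [0,79,-1.7,0,0,0,1],
    [0,79,-1.7,0,0,0,1],
    [0,79,-1.7,0,0,0,1],
    [0,79,-1.7,0,0,0,1],
    [0,79,-1.7,0,0,0,1],
  ],
  grip_force=25,
)

```text
time: 10.68
position: [0.3965, -0.1693, 0.0632]
tool_rot: [0.561, -0.431, 0.431, -0.561]
ft_force: [0.0, 0.6, -0.3]
grip_width: 0.0136
```

```bash
python3 - <<'E'
from plan import *
S=np.array([515.2,298.7])/1e3; a=np.radians(-5.9); Rm=np.array([[np.cos(a),-np.sin(a)],[np.sin(a),np.cos(a)]])
for i,p in enumerate([(-52,52),(-52,-52),(36,72),(36,0),(36,-72)]): print(i+1,S+Rm@np.array(p)/1e3)
o=get_obs();print(o['position'],o['grip_width'])
go([.3973,-.1688,.25],-95.9,1)
q=S+Rm@[.036,.072]; go([*q,.25],-95.9,1)
E
```

```text
1 [0.46882067 0.35576976]
2 [0.45813024 0.25232067]
3 [0.55841036 0.36661807]
4 [0.5510093  0.29499947]
5 [0.54360824 0.22338087]
[ 0.39653667 -0.16931928  0.06318271] 0.013644789573525497
cur jaw -75.1 turn -20.8 deg q6 0.647 row [np.float64(-0.3), np.float64(-167.8), np.float64(0.8), np.float64(0.0002), np.float64(0.3628), np.float64(-0.0002)]
cur jaw -75.1 turn -20.8 deg q6 0.647 row [np.float64(-476.4), np.float64(-167.8), np.float64(294.1), np.float64(0.0002), np.float64(0.3628), np.float64(-0.0002)]
```

Call:
jog_arm(
  series=[
    [0,-15,0,0,0,0,1],
    [0,-60,0,0,0,0,1],
    [0,-115,0,0,0,0,1],
    [0,-160,0,0,0,0,1],
    [-20,-168,12,0,0.02,0,1],
    [-60,-168,37,0,0.06,0,1],
    [-105,-168,65,0,0.1,0,1],
    [-150,-168,93,0,0.14,0,1],
    [-195,-168,121,0,0.18,0,1],
    [-240,-168,149,0,0.22,0,1],
    [-285,-168,177,0,0.26,0,1],
    [-330,-168,205,0,0.3,0,1],
    [-375,-168,232,0,0.33,0,1],
    [-420,-168,260,0,0.35,0,1],
    [-455,-168,281,0,0.363,0,1],
    [-470,-168,291,0,0.363,0,1],
    [-476.4,-168,294,0,0.363,0,1],
    [-476.4,-168,294,0,0.363,0,1],
    [-476.4,-168,294,0,0.363,0,1],
    [-476.4,-168,294,0,0.363,0,1],
  ],
)

```text
time: 13.18
position: [0.5583, 0.3656, 0.2314]
tool_rot: [0.473, -0.525, 0.525, -0.473]
ft_force: [-0.7, -0.2, -2.1]
grip_width: 0.0137
```

```bash
cat > ov.py <<'E'
from h import *
S=np.array([515.2,298.7])/1e3; a=np.radians(-5.9); Rm=np.array([[np.cos(a),-np.sin(a)],[np.sin(a),np.cos(a)]])
PL=[(-52,52,1),(-52,-52,1),(36,72,0),(36,0,0),(36,-72,0)]
def overlay(c,f,box,s):
    im=cv2.resize(c['img'],None,fx=s,fy=s,interpolation=cv2.INTER_CUBIC)
    for x,y,k in PL:
        h=np.array([48,32])if not k else np.array([32,48])
        q=np.array([[x+i*h[0],y+j*h[1]] for i,j in((-1,-1),(1,-1),(1,1),(-1,1))])/1e3
        w=np.c_[S+q@Rm.T,np.full(4,.01)]
        cv2.polylines(im,[((proj(c,w)+.5)*s-.5).round().astype(int)],True,(255,0,0),1)
    r=[int(b*s) for b in box]; save(im[r[1]:r[3],r[0]:r[2]],f)
E
python3 - <<'E'
from plan import *; from cart import find; from ov import overlay
c=snap('top'); overlay(c,'ov1.png',(120,150,300,280),4); find(c)
c=snap('scene'); overlay(c,'ov1s.png',(330,230,470,350),5)
go([.5584,.3666,.25],-95.9,1);go([.5584,.3666,.095],-95.9,1)
E
```

```text
[365. 206.] box [ 529.7 -186.2] [95.9 65. ] long 80.6 z0.0550 web [ 530.3 -185.6] [54.6 15.3] 80.9 z0.097
[417. 240.] box [ 435.6 -325.5] [96.8 65. ] long 1.7 z0.0553 web [ 435.1 -325.7] [53.8 15.3] 1.1 z0.096
cur jaw -96.0 turn 0.1 deg q6 2.088 row [np.float64(-0.7), np.float64(0.5), np.float64(-0.1), np.float64(-0.0), np.float64(-0.0011), np.float64(0.0001)]
cur jaw -96.0 turn 0.1 deg q6 2.088 row [np.float64(-0.7), np.float64(155.5), np.float64(-0.1), np.float64(-0.0), np.float64(-0.0011), np.float64(0.0001)]
```

View pics/ov1.png

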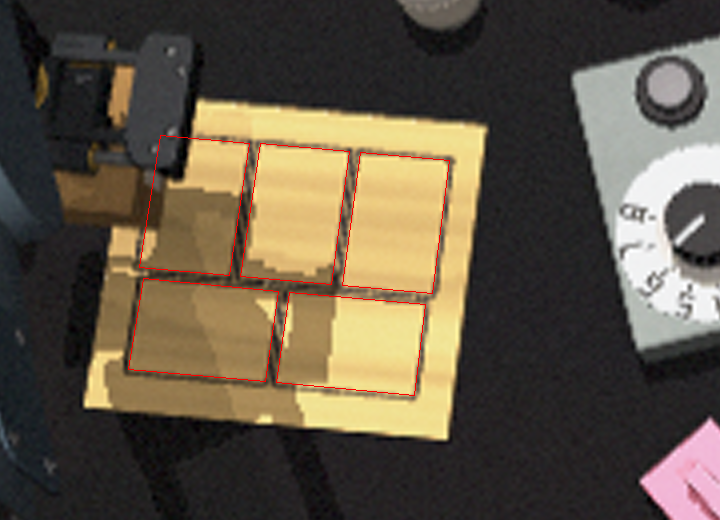

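View pics/ov1s.png

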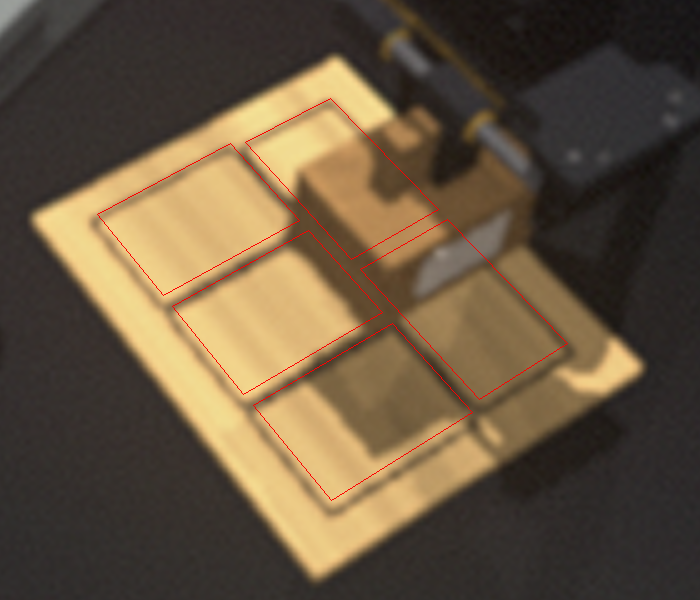

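```bash
python3 - <<'E'
from cart import *
find(load('scene')); P=cloud(load('scene')); c=load('scene')
for p in [(.45,.45,0),(.60,-.08,0),(.35,.2,0)]:
    u,v=proj(c,[p])[0].round().astype(int); print(p,P[v,u])
E
```

```text
[289. 156.] box [ 440.7 -320.7] [99.5 67.8] long 1.3 z0.0535 web [ 440.9 -321.7] [56.  17.5] 0.4 z0.094
[290. 187.] box [ 535.7 -181.7] [99.8 65.2] long 80.0 z0.0531 web [ 535.3 -182. ] [59.  13.9] 80.0 z0.095
(0.45, 0.45, 0) [ 0.44813563  0.44904348 -0.00249552]
(0.6, -0.08, 0) [ 0.63297673 -0.02800302  0.06853791]
(0.35, 0.2, 0) [0.58966991 0.35845701 0.31878793]
```

Call:
jog_arm(
  series=[
    [-0.7,30,0,0,0,0,1],
    [-0.7,70,0,0,0,0,1],
    [-0.7,105,0,0,0,0,1],
    [-0.7,130,0,0,0,0,1],
    [-0.7,145,0,0,0,0,1],
    [-0.7,148,0,0,0,0,1],
    [-0.7,150,0,0,0,0,1],
    [-0.7,150,0,0,0,0,1],
    [-0.7,150,0,0,0,0,1],
  ],
)

```text
time: 14.4
position: [0.559, 0.3675, 0.0822]
tool_rot: [0.473, -0.525, 0.525, -0.474]
ft_force: [-0.1, -0.0, -2.0]
grip_width: 0.0136
```

```bash
python3 - <<'E'
from cart import *
c=snap('scene'); P=cloud(c); 
P0=P
hsv=cv2.cvtColor(c['img'],cv2.COLOR_RGB2HSV)
m=(cv2.inRange(hsv,(8,50,40),(30,255,255))>0)
# held carton: top at ~.074
k=m&(P[...,2]>.066)&(P[...,2]<.078)&(P[...,1]>.25)&(P[...,1]<.5)
q=P[k]; r=cv2.minAreaRect((q[:,:2]*1000).astype(np.float32)); print('carton',r,np.median(q[:,2]))
# slab top
k=m&(P[...,2]>.003)&(P[...,2]<.015)&(P[...,1]>.1)&(P[...,1]<.5)
q=P[k]; r=cv2.minAreaRect((q[:,:2]*1000).astype(np.float32)); print('slab',r,np.median(q[:,2]))
E
```

```text
carton ((567.2406616210938, 369.8211975097656), (65.39212036132812, 93.36795043945312), 83.51121520996094) 0.07263541250021738
slab ((534.6188354492188, 300.0430908203125), (258.7158508300781, 257.1806945800781), 84.21208190917969) 0.008752570332261154
```

Call:
jog_arm(
  series=[
    [0,4,0,0,0,0,1],
    [0,6,0,0,0,0,1],
    [0,7,0,0,0,0,1],
    [0,8,0,0,0,0,1],
    [0,8,0,0,0,0,1],
    [0,8,0,0,0,0,1],
  ],
)

```text
time: 15.2
position: [0.5585, 0.3673, 0.0733]
tool_rot: [0.474, -0.525, 0.525, -0.474]
ft_force: [-0.8, 0.0, -1.1]
grip_width: 0.014
```

Call:
jog_arm(
  series=[
    [0,0,0,0,0,0,0],
    [0,0,0,0,0,0,0],
    [0,0,0,0,0,0,0],
    [0,0,0,0,0,0,0],
    [0,-20,0,0,0,0,0],
    [0,-60,0,0,0,0,0],
    [0,-110,0,0,0,0,-1],
    [0,-150,0,0,0,0,-1],
    [0,-150,0,0,0,0,-1],
  ],
)

```text
time: 16.32
position: [0.5612, 0.3686, 0.2296]
tool_rot: [0.47, -0.524, 0.526, -0.477]
ft_force: [-0.1, -0.6, 0.1]
grip_width: 0.0657
```

```bash
python3 - <<'E'
from plan import *; from cart import find
o=get_obs(); print(o['position'])
c=snap('scene'); find(c); c=snap('top'); find(c)
go([.530,-.186,.22],-9.3)
go([.4356,-.3256,.22],-88.5)
E
```

```text
[0.56119725 0.36857386 0.22963712]
[289. 156.] box [ 441.1 -320.4] [68.3 98.9] long -1.9 z0.0535 web [ 441.4 -320.5] [56.8 19. ] 1.2 z0.094
[290. 187.] box [ 535.3 -180.6] [101.8  65.1] long 80.7 z0.0534 web [ 535.2 -181.7] [57.2 14.5] 79.4 z0.095
[403. 307.] box [564.6 370. ] [65.6 97.6] long -7.2 z0.0633 web [564.3 369.4] [15.9 56. ] 82.9 z0.104
[165. 201.] box [558.6 365. ] [65.4 96.2] long -7.1 z0.0643 web [545.  366.8] [14.9 28.9] 85.5 z0.105
[364. 206.] box [ 529.9 -186.5] [96.8 64.9] long 80.8 z0.0551 web [ 530.5 -185.7] [54.9 15.4] 79.9 z0.097
[417. 240.] box [ 435.5 -325.9] [96.6 65.3] long 2.1 z0.0553 web [ 434.8 -325.7] [55.6 14.6] 2.5 z0.097
cur jaw -95.9 turn 86.6 deg q6 2.089 row [np.float64(553.2), np.float64(23.2), np.float64(28.7), np.float64(-0.0017), np.float64(-1.5116), np.float64(0.0004)]
cur jaw -95.9 turn 7.4 deg q6 2.089 row [np.float64(701.8), np.float64(23.0), np.float64(-50.8), np.float64(-0.0014), np.float64(-0.1293), np.float64(-0.0007)]
```

Call:
jog_arm(
  series=[
    [30,0,-2,0,-0.01,0,-1],
    [85,0,-6,0,-0.02,0,-1],
    [140,0,-10,0,-0.03,0,-1],
    [195,0,-14,0,-0.04,0,-1],
    [250,0,-18,0,-0.05,0,-1],
    [305,0,-22,0,-0.06,0,-1],
    [360,0,-26,0,-0.07,0,-1],
    [415,0,-30,0,-0.08,0,-1],
    [470,0,-34,0,-0.09,0,-1],
    [525,0,-38,0,-0.1,0,-1],
    [580,5,-42,0,-0.11,0,-1],
    [635,20,-46,0,-0.12,0,-1],
    [675,45,-49,0,-0.13,0,-1],
    [695,65,-51,0,-0.134,0,-1],
    [700,70,-51,0,-0.134,0,-1],
    [700,70,-51,0,-0.134,0,-1],
    [700,70,-51,0,-0.134,0,-1],
  ],
)

```text
time: 18.55
position: [0.436, -0.3228, 0.1538]
tool_rot: [-0.508, 0.492, -0.492, 0.508]
ft_force: [0.5, -0.4, 0.9]
grip_width: 0.087
```

```bash
python3 - <<'E'
from plan import *; from cart import find
o=get_obs(); print(o['position'],o['time'])
c=snap('scene'); find(c); c=snap('top'); find(c)
go([.4353,-.324,.083],-88.2)
E
```

```text
[ 0.43596361 -0.32276991  0.15377857] 18.55
[289. 156.] box [ 440.1 -320.1] [98.9 66.1] long 2.0 z0.0531 web [ 442.  -320.9] [57.5 17. ] 2.1 z0.094
[290. 187.] box [ 534.2 -181.7] [99.6 66.9] long 79.5 z0.0531 web [ 536.1 -183.2] [61.5 14.5] 81.7 z0.094
[403. 307.] box [564.  369.9] [65.1 98.6] long -6.5 z0.0633 web [564.6 369.6] [15.7 57. ] 84.4 z0.105
[164. 198.] box [558.8 365.1] [66.4 96.9] long -6.8 z0.0645 web [558.9 365.9] [18.  57.2] 82.6 z0.106
[370. 204.] box [ 530.  -186.4] [96.2 64.9] long 80.4 z0.0550 web [ 530.2 -186. ] [54.8 15.5] 82.3 z0.098
cur jaw -88.2 turn -0.0 deg q6 0.695 row [np.float64(0.9), np.float64(90.1), np.float64(-0.9), np.float64(-0.0008), np.float64(0.0009), np.float64(0.0008)]
```

Call:
jog_arm(
  series=[
    [0.9,25,-0.9,0,0,0,-1],
    [0.9,55,-0.9,0,0,0,-1],
    [0.9,78,-0.9,0,0,0,-1],
    [0.9,88,-0.9,0,0,0,-1],
    [0.9,90,-0.9,0,0,0,-1],
    [0.9,90,-0.9,0,0,0,1],
    [0.9,90,-0.9,0,0,0,1],
    [0.9,90,-0.9,0,0,0,1],
    [0.9,90,-0.9,0,0,0,1],
    [0.9,90,-0.9,0,0,0,1],
    [0.9,90,-0.9,0,0,0,1],
    [0.9,90,-0.9,0,0,0,1],
    [0.9,90,-0.9,0,0,0,1],
    [0.9,90,-0.9,0,0,0,1],
    [0.9,90,-0.9,0,0,0,1],
  ],
)

```text
time: 20.52
position: [0.4346, -0.3246, 0.063]
tool_rot: [-0.508, 0.492, -0.492, 0.508]
ft_force: [-0.2, -0.5, -1.8]
grip_width: 0.0138
```

```bash
python3 - <<'E'
from plan import *
o=get_obs(); print(o['position'],o['grip_width'])
go([.5436,.2252,.25],-95.9,1)
E
```

```text
[ 0.43459941 -0.32460232  0.06304327] 0.013759332518590987
cur jaw -88.2 turn -7.7 deg q6 0.692 row [np.float64(-546.2), np.float64(-167.8), np.float64(125.8), np.float64(0.0003), np.float64(0.1337), np.float64(-0.0003)]
```

Call:
jog_arm(
  series=[
    [0,-15,0,0,0,0,1],
    [0,-60,0,0,0,0,1],
    [0,-115,0,0,0,0,1],
    [0,-160,0,0,0,0,1],
    [-25,-168,6,0,0,0,1],
    [-75,-168,17,0,0.02,0,1],
    [-125,-168,29,0,0.03,0,1],
    [-175,-168,40,0,0.04,0,1],
    [-225,-168,52,0,0.05,0,1],
    [-275,-168,63,0,0.07,0,1],
    [-325,-168,75,0,0.08,0,1],
    [-375,-168,86,0,0.09,0,1],
    [-425,-168,98,0,0.1,0,1],
    [-470,-168,108,0,0.12,0,1],
    [-510,-168,117,0,0.13,0,1],
    [-535,-168,123,0,0.134,0,1],
    [-546.2,-168,125.8,0,0.134,0,1],
    [-546.2,-168,125.8,0,0.134,0,1],
    [-546.2,-168,125.8,0,0.134,0,1],
    [-546.2,-168,125.8,0,0.134,0,1],
  ],
)

```text
time: 23.02
position: [0.5435, 0.224, 0.2313]
tool_rot: [-0.473, 0.525, -0.525, 0.473]
ft_force: [0.6, 0.8, -2.1]
grip_width: 0.0138
```

```bash
python3 - <<'E'
from plan import *
o=get_obs(); print(o['position'],o['grip_width'])
go([.5436,.2252,.0925],-95.9,1)
E
```

```text
[0.54353148 0.22400612 0.23132295] 0.013760317041622266
cur jaw -96.0 turn 0.1 deg q6 1.877 row [np.float64(-1.3), np.float64(157.8), np.float64(-0.0), np.float64(0.0004), np.float64(-0.0016), np.float64(0.0004)]
```

Call:
jog_arm(
  series=[
    [-0.5,30,0,0,0,0,1],
    [-1,70,0,0,0,0,1],
    [-1,105,0,0,0,0,1],
    [-1,130,0,0,0,0,1],
    [-1,145,0,0,0,0,1],
    [-1,150,0,0,0,0,1],
    [-1,153,0,0,0,0,1],
    [-1,156,0,0,0,0,1],
    [-1,157.5,0,0,0,0,1],
    [-1,158,0,0,0,0,1],
    [-1,158,0,0,0,0,1],
    [-1,158,0,0,0,0,0],
    [-1,158,0,0,0,0,0],
    [-1,158,0,0,0,0,0],
    [-1,158,0,0,0,0,0],
    [-1,140,0,0,0,0,0],
    [-1,100,0,0,0,0,0],
    [-1,50,0,0,0,0,-1],
    [-1,0,0,0,0,0,-1],
    [-1,0,0,0,0,0,-1],
  ],
)

```text
time: 25.52
position: [0.547, 0.2269, 0.2375]
tool_rot: [0.47, -0.523, 0.527, -0.477]
ft_force: [0.2, 0.9, -0.2]
grip_width: 0.066
```

```bash
python3 - <<'E'
from plan import *; from cart import find; from ov import overlay
o=get_obs(); print(o['position'],o['time'])
c=snap('scene'); find(c); c=snap('top'); find(c); overlay(c,'ov2.png',(120,150,300,280),4)
go([.530,-.1845,.25],-9.3)
E
```

```text
[0.54700635 0.22690889 0.23745164] 25.525
[290. 187.] box [ 535.6 -182.4] [101.3  64.5] long 80.6 z0.0533 web [ 535. -183.] [60.5 14.4] 82.4 z0.095
[370. 268.] box [548.8 228.9] [65.7 98. ] long -5.8 z0.0632 web [549.2 229.3] [16.2 56.3] 84.9 z0.104
[414. 313.] box [555.4 400.7] [65.7 98. ] long -5.4 z0.0636 web [554.8 400.5] [15.2 56.3] 84.6 z0.105
[365. 206.] box [ 529.6 -186. ] [96.  64.9] long 80.6 z0.0553 web [ 530.5 -185.7] [54.7 15.5] 80.6 z0.097
[214. 210.] box [525.5 227.2] [65.8 60.1] long 83.1 z0.0649 web [529.2 226. ] [14.8 26.4] 87.3 z0.105
cur jaw -95.9 turn 86.6 deg q6 1.878 row [np.float64(409.9), np.float64(1.4), np.float64(28.7), np.float64(-0.0019), np.float64(-1.5116), np.float64(0.0009)]
```

View pics/ov2.png

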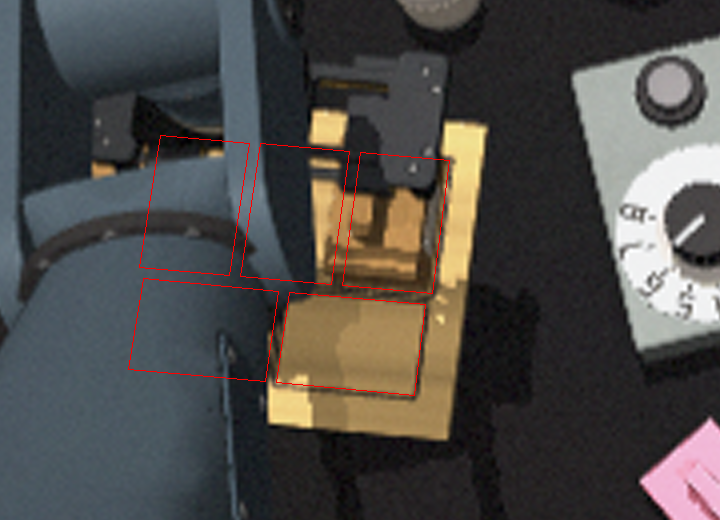

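The carton in outline 3 has been knocked about 31 mm to +y, still standing on the slab. I'll fix that after the third carton, which I fetch now.

Call:
jog_arm(
  series=[
    [20,0,1,0,-0.1,0,-1],
    [60,0,4,0,-0.24,0,-1],
    [100,0,7,0,-0.38,0,-1],
    [140,0,10,0,-0.52,0,-1],
    [180,0,13,0,-0.66,0,-1],
    [220,0,16,0,-0.8,0,-1],
    [260,0,18,0,-0.94,0,-1],
    [300,0,21,0,-1.08,0,-1],
    [340,10,24,0,-1.22,0,-1],
    [375,30,27,0,-1.36,0,-1],
    [400,55,28.7,0,-1.46,0,-1],
    [410,70,28.7,0,-1.512,0,-1],
    [410,75,28.7,0,-1.512,0,-1],
    [410,75,28.7,0,-1.512,0,-1],
    [410,75,28.7,0,-1.512,0,-1],
  ],
)

```text
time: 27.5
position: [0.5303, -0.184, 0.1566]
tool_rot: [0.705, -0.057, 0.057, -0.705]
ft_force: [0.1, 0.8, -0.5]
grip_width: 0.0871
```

```bash
python3 - <<'E'
from plan import *; from cart import find; from ov import overlay
o=get_obs(); print(o['position'],o['time'])
c=snap('scene'); find(c); c=snap('top'); find(c); overlay(c,'ov3.png',(120,150,300,280),4)
go([.530,-.1845,.083],-9.3)
E
```

```text
[ 0.53028178 -0.18404683  0.15664796] 27.5
[290. 187.] box [ 535.1 -182.3] [102.1  64.4] long 80.5 z0.0533 web [ 535.5 -181.7] [57.6 16.2] 80.1 z0.094
[370. 268.] box [549.4 228.5] [67.  97.6] long -6.1 z0.0631 web [549.6 228.9] [15.5 57.7] 83.8 z0.104
[415. 313.] box [555.2 400. ] [65.8 97.3] long -6.3 z0.0633 web [554.5 400.2] [16.4 57.4] 82.8 z0.104
[153. 201.] box [549.8 397. ] [66.8 97.2] long -6.2 z0.0643 web [549.2 396.7] [16.3 55.7] 82.9 z0.105
cur jaw -9.2 turn -0.1 deg q6 -0.372 row [np.float64(-0.5), np.float64(92.9), np.float64(-0.3), np.float64(0.0004), np.float64(0.001), np.float64(0.0012)]
```

View pics/ov3.png

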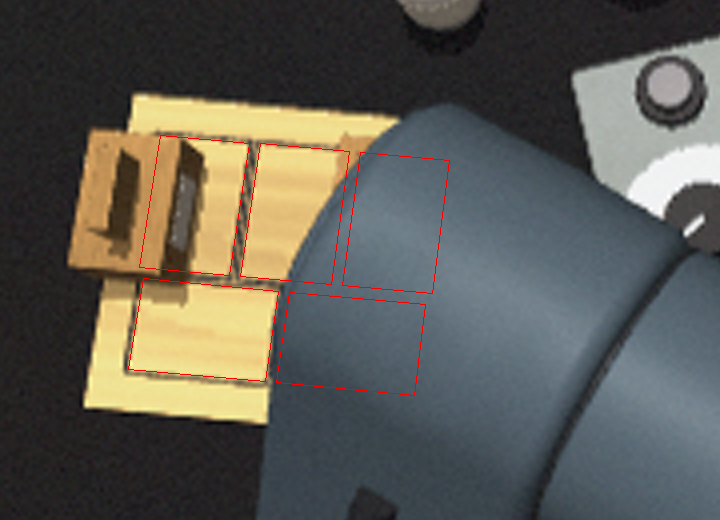

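Call:
jog_arm(
  series=[
    [-0.5,25,0,0,0,0,-1],
    [-0.5,55,0,0,0,0,-1],
    [-0.5,80,0,0,0,0,-1],
    [-0.5,91,0,0,0,0,-1],
    [-0.5,93,0,0,0,0,-1],
    [-0.5,93,0,0,0,0,1],
    [-0.5,93,0,0,0,0,1],
    [-0.5,93,0,0,0,0,1],
    [-0.5,93,0,0,0,0,1],
    [-0.5,93,0,0,0,0,1],
    [-0.5,93,0,0,0,0,1],
    [-0.5,93,0,0,0,0,1],
    [-0.5,93,0,0,0,0,1],
    [-0.5,93,0,0,0,0,1],
    [-0.5,93,0,0,0,0,1],
  ],
)

```text
time: 29.48
position: [0.5291, -0.1843, 0.0629]
tool_rot: [-0.705, 0.058, -0.057, 0.705]
ft_force: [-0.2, -0.3, -0.8]
grip_width: 0.0134
```

```bash
python3 - <<'E'
from plan import *
o=get_obs(); print(o['position'],o['grip_width'])
go([.4581,.2538,.25],-5.9,1)
E
```

```text
[ 0.52908015 -0.18430884  0.06290792] 0.013408406583693066
cur jaw -9.3 turn 3.4 deg q6 -0.373 row [np.float64(-140.9), np.float64(-167.8), np.float64(421.0), np.float64(-0.0004), np.float64(-0.0589), np.float64(-0.0012)]
```

Call:
jog_arm(
  series=[
    [0,-15,0,0,0,0,1],
    [0,-60,0,0,0,0,1],
    [0,-115,0,0,0,0,1],
    [0,-160,0,0,0,0,1],
    [-8,-168,25,0,0,0,1],
    [-24,-168,70,0,-0.01,0,1],
    [-40,-168,120,0,-0.02,0,1],
    [-57,-168,170,0,-0.03,0,1],
    [-74,-168,220,0,-0.03,0,1],
    [-90,-168,270,0,-0.04,0,1],
    [-107,-168,320,0,-0.05,0,1],
    [-122,-168,365,0,-0.055,0,1],
    [-134,-168,400,0,-0.059,0,1],
    [-140,-168,417,0,-0.059,0,1],
    [-140.9,-168,421,0,-0.059,0,1],
    [-140.9,-168,421,0,-0.059,0,1],
    [-140.9,-168,421,0,-0.059,0,1],
  ],
)

```text
time: 31.6
position: [0.4587, 0.2525, 0.2312]
tool_rot: [0.706, -0.037, 0.037, -0.706]
ft_force: [-0.7, -0.1, -1.4]
grip_width: 0.0138
```

```bash
python3 - <<'E'
from plan import *; from cart import find
o=get_obs(); print(o['position'],o['grip_width'])
c=snap('top'); find(c)
go([.4581,.2538,.0925],-5.9,1)
E
```

```text
[0.45873394 0.25246586 0.2312399 ] 0.013793267837700086
[216. 201.] box [544.3 225.1] [66.3 97. ] long -6.5 z0.0648 web [543.4 224.5] [15.2 56.8] 84.0 z0.106
cur jaw -6.0 turn 0.1 deg q6 0.395 row [np.float64(-0.8), np.float64(157.7), np.float64(1.3), np.float64(0.0004), np.float64(-0.0017), np.float64(-0.0001)]
```

Call:
jog_arm(
  series=[
    [-0.5,30,0,0,0,0,1],
    [-0.5,70,0.5,0,0,0,1],
    [-0.5,105,0.5,0,0,0,1],
    [-0.5,130,0.5,0,0,0,1],
    [-0.5,145,0.5,0,0,0,1],
    [-0.5,150,0.5,0,0,0,1],
    [-0.5,153,0.5,0,0,0,1],
    [-0.5,156,0.5,0,0,0,1],
    [-0.5,157.5,0.5,0,0,0,1],
    [-0.5,158,0.5,0,0,0,1],
    [-0.5,158,0.5,0,0,0,1],
    [-0.5,158,0.5,0,0,0,0],
    [-0.5,158,0.5,0,0,0,0],
    [-0.5,158,0.5,0,0,0,0],
    [-0.5,158,0.5,0,0,0,0],
    [-0.5,140,0.5,0,0,0,0],
    [-0.5,100,0.5,0,0,0,0],
    [-0.5,50,0.5,0,0,0,-1],
    [-0.5,0,0.5,0,0,0,-1],
    [-0.5,0,0.5,0,0,0,-1],
  ],
)

```text
time: 34.15
position: [0.4607, 0.2551, 0.2355]
tool_rot: [-0.705, 0.033, -0.04, 0.707]
ft_force: [-0.2, 0.6, 0.6]
grip_width: 0.0656
```

```bash
python3 - <<'E'
from plan import *; from cart import find
o=get_obs(); print(o['position'],o['time'])
c=snap('scene'); find(c); c=snap('top'); find(c)
go([.5496,.3970,.25],-96.2)
E
```

```text
[0.46068222 0.2551431  0.23545294] 34.15
[385. 264.] box [514.2 249.7] [ 99.4 173.9] long -7.6 z0.0631 web [507.5 235.4] [ 51.9 118.6] 63.4 z0.104
[415. 313.] box [554.9 401. ] [65.  97.8] long -7.1 z0.0635 web [555.2 400.9] [14.9 57.1] 84.7 z0.105
[215. 203.] box [543.8 225.2] [65.5 97.5] long -5.5 z0.0648 web [543.9 224.6] [16.  56.9] 83.2 z0.106
[207. 235.] box [454.5 248. ] [87.8 64.7] long 84.4 z0.0646 web [454.6 251.8] [55.2 14. ] 84.5 z0.106
cur jaw -5.9 turn 89.7 deg q6 0.396 row [np.float64(76.8), np.float64(0.5), np.float64(151.6), np.float64(0.0002), np.float64(-1.5655), np.float64(0.0005)]
```

```bash
python3 - <<'E'
from plan import *
go([.553,.398,.16],83.8,1)
E
```

```text
cur jaw -5.9 turn 89.7 deg q6 0.396 row [np.float64(80.0), np.float64(90.5), np.float64(152.9), np.float64(0.0002), np.float64(-1.5655), np.float64(0.0005)]
```

Call:
jog_arm(
  series=[
    [5,0,10,0,-0.12,0,-1],
    [15,0,30,0,-0.28,0,-1],
    [25,0,50,0,-0.44,0,-1],
    [35,0,70,0,-0.6,0,-1],
    [45,0,90,0,-0.76,0,-1],
    [55,0,110,0,-0.92,0,-1],
    [65,0,128,0,-1.08,0,-1],
    [73,0,140,0,-1.24,0,-1],
    [80,10,152.9,0,-1.4,0,-1],
    [80,35,152.9,0,-1.53,0,-1],
    [80,65,152.9,0,-1.5655,0,-1],
    [80,85,152.9,0,-1.5655,0,-1],
    [80,85,152.9,0,-1.5655,0,-1],
    [80,85,152.9,0,-1.5655,0,-1],
    [80,85,152.9,0,-1.5655,0,-1],
  ],
)

```text
time: 36.12
position: [0.5538, 0.3983, 0.1471]
tool_rot: [0.527, 0.473, -0.472, -0.526]
ft_force: [0.2, -0.2, 0.8]
grip_width: 0.087
```

```bash
python3 - <<'E'
from plan import *; from cart import find; from ov import overlay
o=get_obs(); print(o['position'],o['time'])
c=snap('scene'); save(c['img'][210:350,330:480],'g1.png',4);find(c); c=snap('top'); find(c); overlay(c,'ov4.png',(120,150,300,280),4)
go([.553,.398,.083],83.8,1)
E
```

```text
[0.55384358 0.39829546 0.14714794] 36.125
[376. 266.] box [532.9 247.6] [ 98.1 136.5] long -7.4 z0.0629 web [549.8 229. ] [16.4 55.3] 83.1 z0.104
[414. 313.] box [556.  400.7] [65.2 96.7] long -6.1 z0.0635 web [556.2 403.8] [100.7  56.4] 64.5 z0.105
[215. 203.] box [543.9 225.2] [66.8 96.9] long -6.2 z0.0645 web [544.1 225.3] [16.  56.9] 84.1 z0.106
[150. 212.] box [522.8 399. ] [65.9 44.6] long 85.3 z0.0642 web [534.7 397.6] [15.3 27.6] 86.3 z0.104
[204. 235.] box [455.1 253.3] [98.7 64.7] long 84.3 z0.0646 web [455.  252.8] [56.8 14.5] 84.6 z0.106
cur jaw 83.8 turn 0.0 deg q6 -1.002 row [np.float64(-0.4), np.float64(83.3), np.float64(0.8), np.float64(0.0015), np.float64(-0.0001), np.float64(0.001)]
```

View pics/ov4.png

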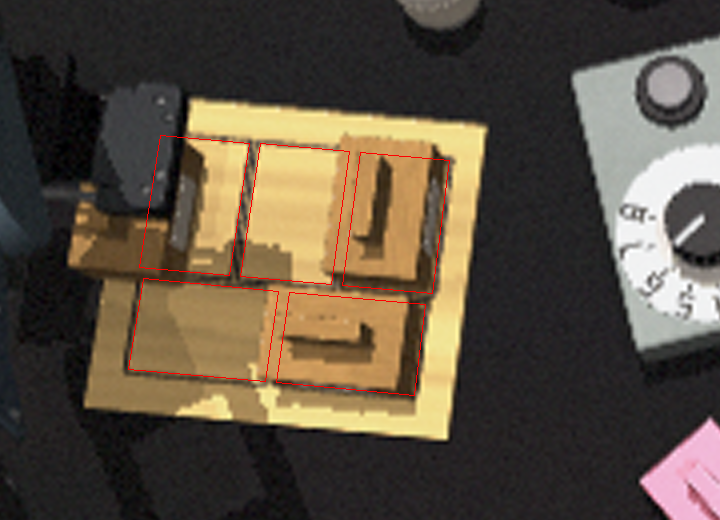

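View pics/g1.png

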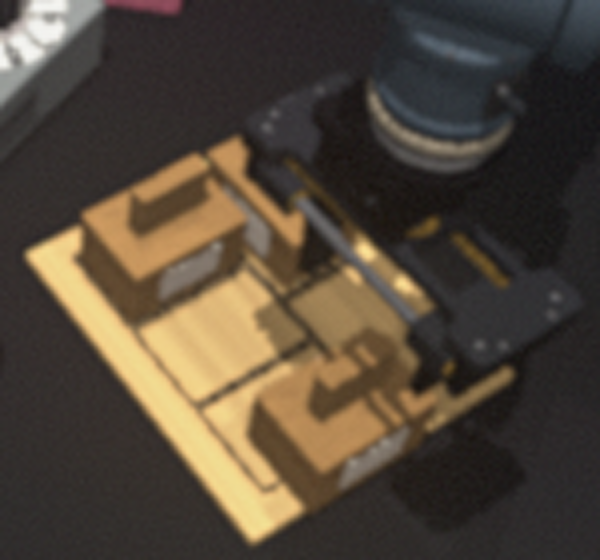

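Call:
jog_arm(
  series=[
    [-0.4,25,0.5,0,0,0,-1],
    [-0.4,55,0.5,0,0,0,-1],
    [-0.4,74,0.5,0,0,0,-1],
    [-0.4,74,0.5,0,0,0,-1],
    [-0.4,74,0.5,0,0,0,1],
    [-0.4,74,0.5,0,0,0,1],
    [-0.4,74,0.5,0,0,0,1],
    [-0.4,74,0.5,0,0,0,1],
    [-0.4,74,0.5,0,0,0,1],
    [-0.4,74,0.5,0,0,0,1],
    [-0.4,74,0.5,0,0,0,1],
    [-0.4,74,0.5,0,0,0,1],
    [-0.4,74,0.5,0,0,0,1],
    [-0.4,74,0.5,0,0,0,1],
  ],
)

```text
time: 37.98
position: [0.5527, 0.3977, 0.0721]
tool_rot: [-0.526, -0.472, 0.472, 0.526]
ft_force: [-0.6, 0.6, -0.4]
grip_width: 0.0138
```

```bash
python3 - <<'E'
from plan import *
o=get_obs(); print(o['position'],o['grip_width'])
go([.5621,.3676,.092],84.1,1)
E
```

```text
[0.55267825 0.39767084 0.07210097] 0.013821724511187655
cur jaw 83.8 turn 0.3 deg q6 -1.003 row [np.float64(-28.9), np.float64(-0.9), np.float64(-12.6), np.float64(-0.0001), np.float64(-0.0053), np.float64(-0.0001)]
```

Call:
jog_arm(
  series=[
    [0,-8,0,0,0,0,1],
    [0,-20,0,0,0,0,1],
    [-8,-25,-4,0,0,0,1],
    [-18,-25,-8,0,0,0,1],
    [-26,-25,-12,0,-0.005,0,1],
    [-29,-25,-12.6,0,-0.005,0,1],
    [-29,-20,-12.6,0,-0.005,0,1],
    [-29,-12,-12.6,0,-0.005,0,1],
    [-29,-6,-12.6,0,-0.005,0,1],
    [-29,-2,-12.6,0,-0.005,0,1],
    [-29,0,-12.6,0,-0.005,0,1],
    [-29,0,-12.6,0,-0.005,0,1],
    [-29,0,-12.6,0,-0.005,0,0],
    [-29,0,-12.6,0,-0.005,0,0],
    [-29,0,-12.6,0,-0.005,0,0],
    [-29,0,-12.6,0,-0.005,0,0],
    [-29,-20,-12.6,0,-0.005,0,0],
    [-29,-60,-12.6,0,-0.005,0,0],
    [-29,-100,-12.6,0,-0.005,0,0],
    [-29,-100,-12.6,0,-0.005,0,-1],
  ],
)

```text
time: 40.48
position: [0.5651, 0.3689, 0.1782]
tool_rot: [0.526, 0.477, -0.47, -0.524]
ft_force: [0.6, -0.6, -0.2]
grip_width: 0.0479
```

```bash
python3 - <<'E'
from plan import *; from cart import find
o=get_obs(); print(o['position'],o['time'])
c=snap('scene');find(c); c=snap('top'); find(c)
go([.4585,.254,.16],-5.6,1)
E
```

```text
[0.56508018 0.36890462 0.17819226] 40.475
[377. 266.] box [528.  249.5] [100.  144.5] long -7.0 z0.0630 web [549.9 229.2] [14.9 56. ] 83.9 z0.104
[403. 307.] box [564.7 370.3] [66.2 97.6] long -5.2 z0.0633 web [565.4 370.5] [15.2 56.2] 83.9 z0.104
[164. 205.] box [558.7 367.5] [67.1 96.2] long -6.2 z0.0645 web [543.4 367.8] [24.  18.2] 2.3 z0.105
[215. 203.] box [543.7 224.6] [65.7 96.5] long -5.5 z0.0646 web [543.7 224.5] [14.8 56.9] 84.3 z0.106
[204. 235.] box [455.  252.5] [97.3 64.3] long 84.1 z0.0650 web [455.  252.8] [56.9 14.2] 83.5 z0.106
cur jaw 84.1 turn -89.7 deg q6 -1.055 row [np.float64(-123.7), np.float64(32.4), np.float64(91.5), np.float64(0.0006), np.float64(1.5654), np.float64(0.002)]
```

Call:
jog_arm(
  series=[
    [-8,-10,6,0,0.12,0,-1],
    [-22,-10,16,0,0.28,0,-1],
    [-38,-10,28,0,0.44,0,-1],
    [-54,-10,40,0,0.6,0,-1],
    [-70,-10,52,0,0.76,0,-1],
    [-86,-10,64,0,0.92,0,-1],
    [-100,-10,74,0,1.08,0,-1],
    [-112,-10,83,0,1.24,0,-1],
    [-123.7,0,91.5,0,1.4,0,-1],
    [-123.7,15,91.5,0,1.53,0,-1],
    [-123.7,30,91.5,0,1.565,0,-1],
    [-123.7,32,91.5,0,1.565,0,-1],
    [-123.7,32,91.5,0,1.565,0,-1],
    [-123.7,32,91.5,0,1.565,0,-1],
  ],
)

```text
time: 42.32
position: [0.4587, 0.2541, 0.1406]
tool_rot: [-0.706, 0.034, -0.034, 0.706]
ft_force: [-0.1, 1.1, 0.6]
grip_width: 0.0869
```

```bash
python3 - <<'E'
from plan import *; from cart import find
o=get_obs(); print(o['position'],o['time'])
c=snap('scene');find(c); c=snap('top'); find(c)
go([.4585,.254,.092],-5.8,1)
E
```

```text
[0.45873011 0.25412017 0.14059842] 42.325
[385. 264.] box [513.4 250.6] [ 98.3 175.8] long -7.5 z0.0632 web [506.  236.3] [ 51.1 119.1] 63.5 z0.104
[403. 307.] box [564.  370.2] [66.4 97.9] long -5.5 z0.0634 web [565.  370.8] [15.8 55.6] 81.5 z0.104
[217. 203.] box [543.4 223.8] [63.6 96.5] long -5.2 z0.0645 web [534.1 227.1] [20.7 76.8] 76.0 z0.105
[211. 235.] box [453.1 232.9] [58.1 64.4] long -5.6 z0.0646 web [473.  242.9] [41.1 51.8] 84.6 z0.106
cur jaw -5.6 turn -0.2 deg q6 0.390 row [np.float64(-0.3), np.float64(67.7), np.float64(-0.1), np.float64(-0.0004), np.float64(0.0041), np.float64(0.001)]
```

Call:
jog_arm(
  series=[
    [0,0,0,0,0,0,0],
    [0,0,0,0,0,0,0],
    [0,10,0,0,0,0,0],
    [0,35,0,0,0,0,0],
    [0,58,0,0,0,0,0],
    [0,67.5,0,0,0,0,0],
    [0,67.5,0,0,0,0,0],
    [0,67.5,0,0,0,0,1],
    [0,67.5,0,0,0,0,1],
    [0,67.5,0,0,0,0,1],
    [0,67.5,0,0,0,0,1],
    [0,67.5,0,0,0,0,1],
    [0,67.5,0,0,0,0,1],
    [0,67.5,0,0,0,0,1],
  ],
)

```text
time: 44.18
position: [0.4583, 0.2539, 0.073]
tool_rot: [-0.706, 0.034, -0.034, 0.706]
ft_force: [-1.8, 0.5, 4.1]
grip_width: 0.0138
```

```bash
python3 - <<'E'
from plan import *
o=get_obs(); print(o['position'],o['grip_width'])
go([.4615,.254,.0915],-5.9,1)
E
```

```text
[0.4582923  0.25394114 0.07299557] 0.01376349666929145
cur jaw -5.6 turn -0.3 deg q6 0.390 row [np.float64(3.2), np.float64(0.5), np.float64(0.4), np.float64(-0.0001), np.float64(0.0055), np.float64(0.0)]
```

Call:
jog_arm(
  series=[
    [0,-6,0,0,0,0,1],
    [0,-10,0,0,0,0,1],
    [1.5,-10,0,0,0.003,0,1],
    [3.2,-10,0,0,0.005,0,1],
    [3.2,-10,0,0,0.005,0,1],
    [3.2,-6,0,0,0.005,0,1],
    [3.2,-3,0,0,0.005,0,1],
    [3.2,-1,0,0,0.005,0,1],
    [3.2,0,0,0,0.005,0,1],
    [3.2,0,0,0,0.005,0,1],
    [3.2,0,0,0,0.005,0,0],
    [3.2,0,0,0,0.005,0,0],
    [3.2,0,0,0,0.005,0,0],
    [3.2,0,0,0,0.005,0,0],
    [3.2,-20,0,0,0.005,0,0],
    [3.2,-60,0,0,0.005,0,0],
    [3.2,-110,0,0,0.005,0,0],
    [3.2,-130,0,0,0.005,0,0],
    [3.2,-130,0,0,0.005,0,1],
  ],
)

```text
time: 46.55
position: [0.4626, 0.254, 0.2044]
tool_rot: [-0.706, 0.035, -0.038, 0.707]
ft_force: [1.1, -0.0, -1.0]
grip_width: 0.039
```

```bash
python3 - <<'E'
from plan import *
o=get_obs(); print(o['position'],o['time'])
go([.6225,.0265,.16],13.6)
E
```

```text
[0.46259039 0.25395044 0.20440903] 46.55
cur jaw -5.9 turn 19.5 deg q6 0.393 row [np.float64(182.1), np.float64(63.8), np.float64(-210.0), np.float64(-0.001), np.float64(-0.3398), np.float64(0.0043)]
```

Call:
jog_arm(
  series=[
    [15,0,-18,0,-0.05,0,1],
    [50,0,-58,0,-0.1,0,1],
    [85,0,-98,0,-0.16,0,1],
    [120,0,-138,0,-0.22,0,1],
    [150,10,-173,0,-0.28,0,1],
    [172,30,-198,0,-0.33,0,1],
    [182,50,-210,0,-0.34,0,1],
    [182,64,-210,0,-0.34,0,1],
    [182,64,-210,0,-0.34,0,1],
    [182,64,-210,0,-0.34,0,1],
  ],
)

```text
time: 47.8
position: [0.6207, 0.0274, 0.1391]
tool_rot: [-0.702, -0.084, 0.084, 0.702]
ft_force: [0.4, -0.9, -0.6]
grip_width: 0.0007
```

```bash
python3 - <<'E'
from plan import *; from cart import find; from ov import overlay
o=get_obs(); print(o['position'],o['time'])
c=snap('scene'); save(c['img'][180:340,270:470],'g2.png',4);find(c); c=snap('top'); find(c); overlay(c,'ov5.png',(120,150,320,280),4)
go([.6225,.0265,.115],13.6)
E
```

```text
[0.62066997 0.02739307 0.13910307] 47.8
[385. 264.] box [515.7 250.2] [ 97.6 171.9] long -8.0 z0.0631 web [507.8 235.2] [ 54.9 117.8] 63.3 z0.104
[403. 307.] box [565.1 370.6] [65.7 97.3] long -5.2 z0.0634 web [564.5 370.3] [15.5 57.3] 84.2 z0.104
[166. 186.] box [588.5 363.2] [65.7 38.1] long 81.9 z0.0651 web [574.6 364.4] [14.4 25.7] 89.7 z0.107
cur jaw 13.7 turn -0.1 deg q6 -0.375 row [np.float64(1.0), np.float64(43.8), np.float64(-0.8), np.float64(0.0005), np.float64(0.0014), np.float64(0.0015)]
```

View pics/ov5.png

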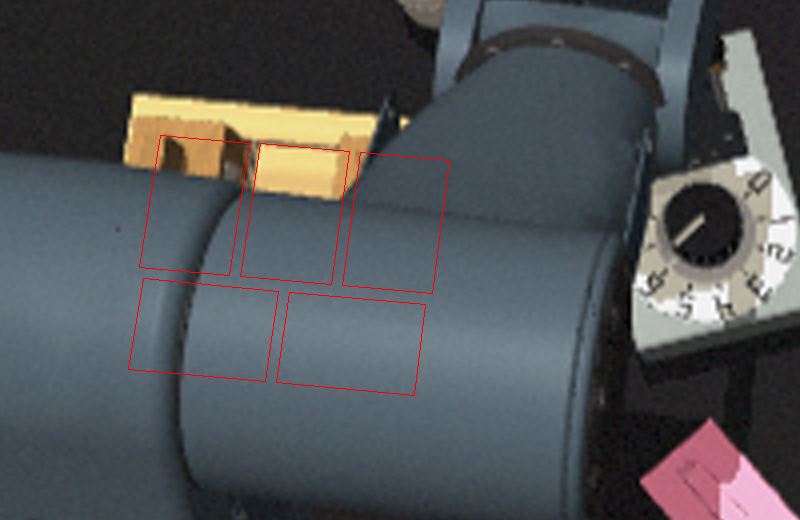

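View pics/g2.png

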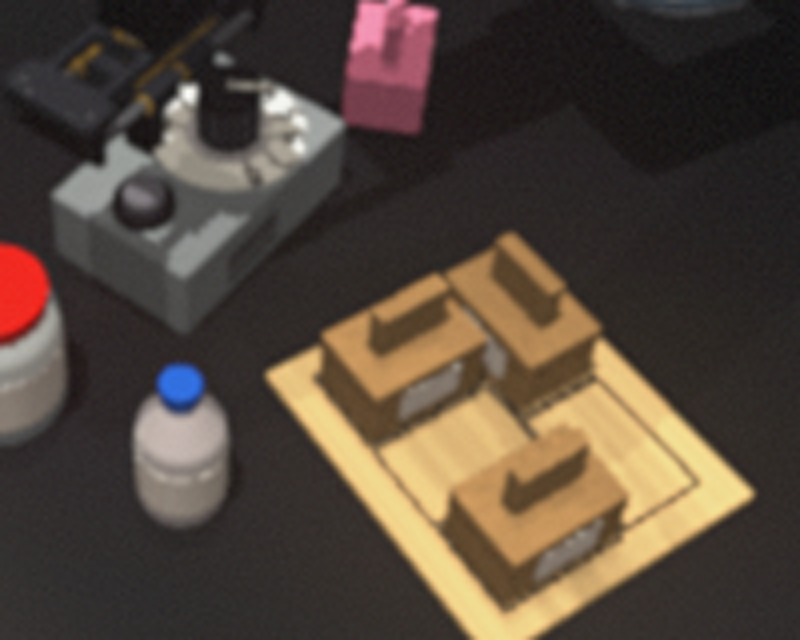

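```bash
python3 - <<'E'
from plan import *
c=load('scene'); o=get_obs()
p=proj(c,[o['position'],o['position']+[0,0,.05],[.6198,.0254,.092],[.6225,.0265,.092]]); print(p,(p-[270,180])*4)
c=load('top'); 
E
```

```text
[[305.4188818  214.35530481]
 [304.99365645 201.72244217]
 [305.8761755  225.16097645]
 [305.3542527  225.80444211]] [[141.67552721 137.42121923]
 [139.97462578  86.88976866]
 [143.50470199 180.64390581]
 [141.41701081 183.21776842]]
```

```bash
python3 - <<'E'
from h import *
c=load('scene'); save(c['img'][150:270,220:380],'g3.png',5)
E
```

```text
(no output)
```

View pics/g3.png

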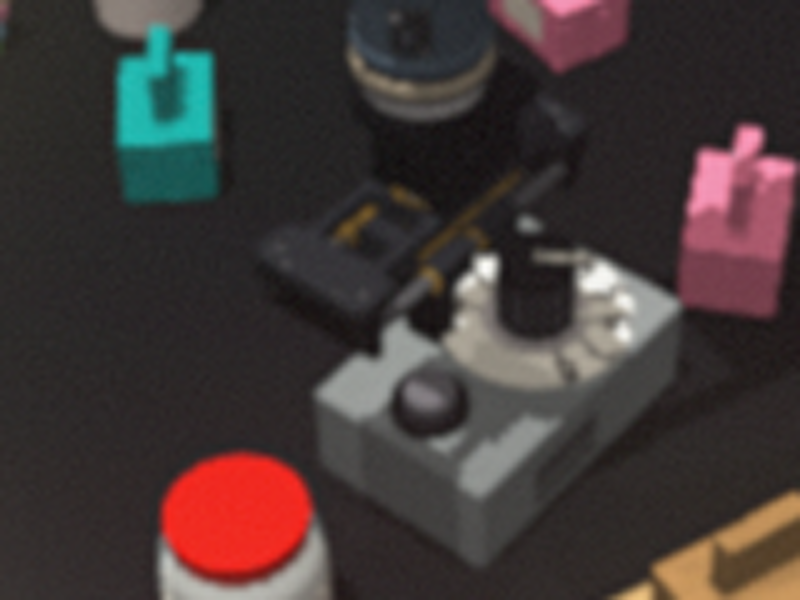

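Call:
jog_arm(
  series=[
    [2.5,15,-0.5,0,0,0,1],
    [2.5,30,-0.5,0,0,0,1],
    [2.5,40,-0.5,0,0,0,1],
    [2.5,45,-0.5,0,0,0,1],
    [2.5,48,-0.5,0,0,0,1],
    [2.5,50,-0.5,0,0,0,1],
    [2.5,52,-0.5,0,0,0,1],
    [2.5,53,-0.5,0,0,0,1],
    [2.5,53,-0.5,0,0,0,1],
    [2.5,53,-0.5,0,0,0,1],
  ],
)

```text
time: 49.15
position: [0.6232, 0.0262, 0.0864]
tool_rot: [-0.702, -0.084, 0.084, 0.702]
ft_force: [-3.9, 0.7, 6.3]
grip_width: 0.0006
```

Call:
jog_arm(
  series=[
    [0,1,0,0,0,0,1],
    [0,2,0,0,0,0,1],
    [0,2.5,0,0,0,0,1],
    [0,2.5,0,0,0,0,1],
    [0,2.5,0,0,0,0,1],
  ],
)

```text
time: 49.78
position: [0.6232, 0.0262, 0.0862]
tool_rot: [0.702, 0.084, -0.084, -0.702]
ft_force: [-6.2, 0.3, 18.5]
grip_width: 0.0003
```

Call:
jog_arm(
  series=[
    [0,-15,0,0,0,0,1],
    [0,-50,0,0,0,0,1],
    [0,-90,0,0,0,0,1],
    [0,-110,25,0,0,0,1],
    [-20,-120,-60,0,0,0,1],
    [-50,-120,-110,0,0,0,1],
    [-70,-120,-160,0,0,0,1],
    [-90,-120,-210,0,0,0,1],
    [-100,-120,-250,0,0,0,1],
    [-100,-120,-270,0,0,0,1],
    [-100,-120,-270,0,0,0,1],
    [-100,-120,-270,0,0,0,1],
  ],
)

```text
time: 51.28
position: [0.5901, -0.2578, 0.203]
tool_rot: [-0.702, -0.084, 0.084, 0.703]
ft_force: [0.1, 1.1, 0.1]
grip_width: 0.0006
```

```bash
python3 - <<'E'
from plan import *; from cart import find; from ov import overlay
o=get_obs(); print(o['position'],o['time'])
c=snap('scene'); find(c); c=snap('top'); find(c); overlay(c,'ov6.png',(120,140,320,280),4); save(c['img'],'top6.png',1.25)
E
```

```text
[ 0.59010239 -0.2578095   0.20297943] 51.275
[385. 264.] box [515.4 249.9] [ 97.8 172.3] long -8.1 z0.0631 web [507.8 235.2] [ 54.7 118.6] 63.8 z0.104
[403. 307.] box [564.7 370.3] [65.9 98.1] long -5.4 z0.0634 web [564.  370.1] [16.1 56.6] 84.4 z0.105
[164. 198.] box [559.3 366.6] [66.5 97.2] long -6.4 z0.0646 web [558.9 366.6] [17.2 56.3] 84.3 z0.105
[213. 201.] box [543.6 225.6] [65.9 96. ] long -5.5 z0.0648 web [543.8 224.5] [15.6 56. ] 84.3 z0.105
[199. 233.] box [459.  260.7] [79.9 64.8] long 83.6 z0.0648 web [458.1 251.8] [55.6 14.4] 84.0 z0.106
```

View pics/ov6.png

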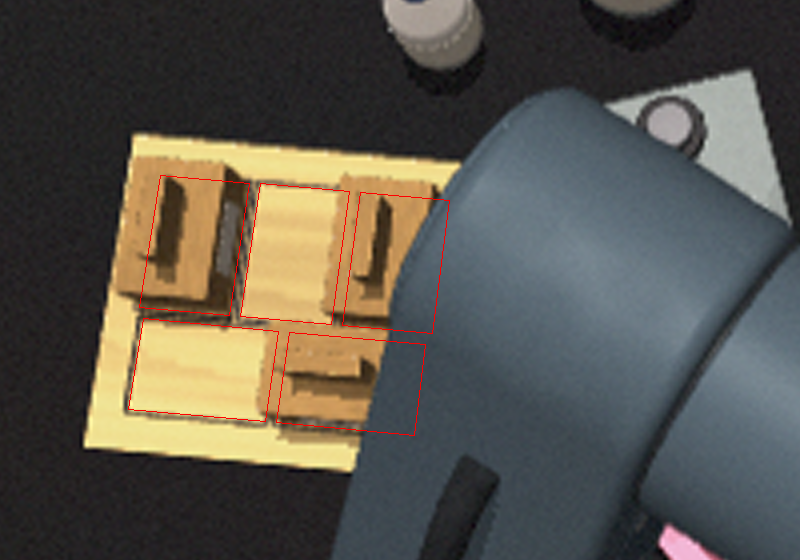

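View pics/top6.png

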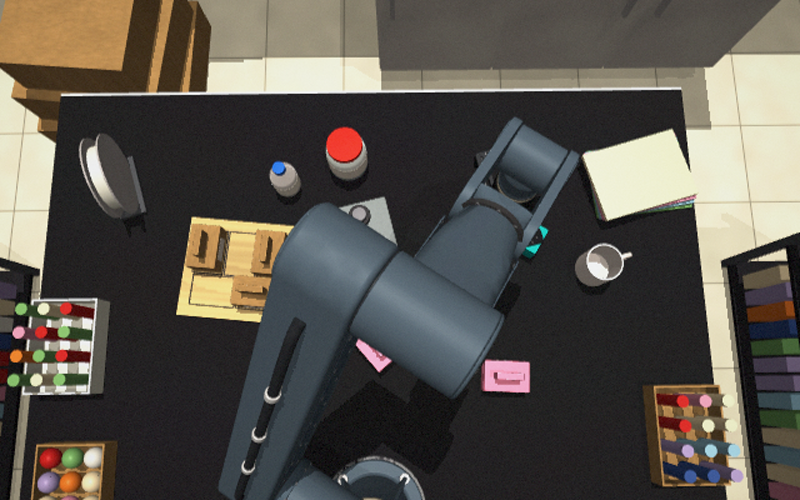

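```bash
python3 - <<'E'
from h import *
c=load('scene'); save(c['img'][170:350,270:480],'fin.png',3.7)
E
```

```text
(no output)
```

View pics/fin.png

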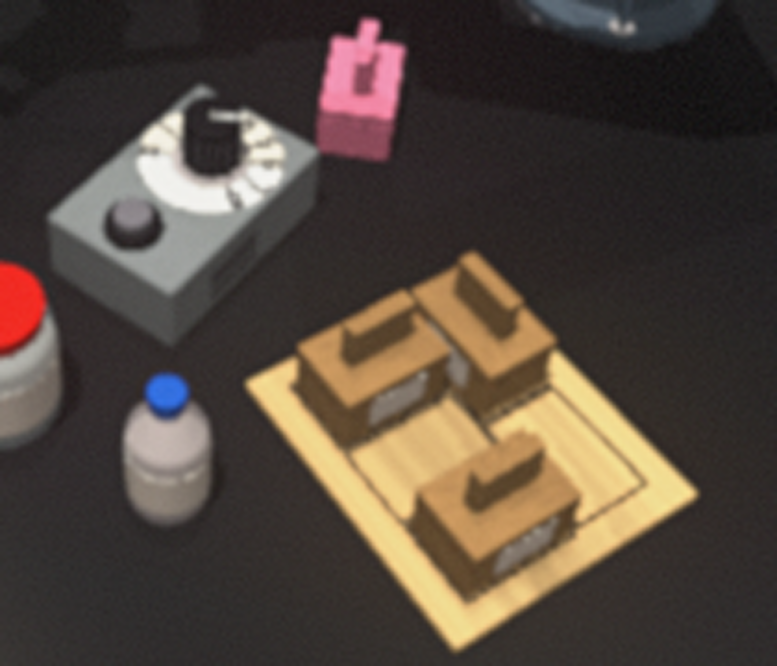

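The three cartons stand in outlines 2, 3 and 5, and the button at (132,222) is back up. The sleeve line at (230,117) looks the same as when it pointed at 6, so I'm handing in.

```bash
python3 -c "
from rig import *
print(hand_in())"
```

```text
the job is handed in; nothing more can be done
None
```

I turned the sleeve to 6 and let go, set the three brown cartons in outlines 2, 3 and 5, then pressed the start button. The job was handed in at about 51 s.

- **Sleeve:** It was turned 180° from 0 to 6. The top view showed the white line at 6 just before the button press. The final scene view, with the arm clear, looked unchanged.
- **Cartons:** Only three were present. The one in outline 3 was knocked about 31 mm aside during the run, so I put it back. The one in outline 2 first stood about 3 mm off, so I shifted it. In the last check, top-camera centres were within about 1.5 mm of the outline centres and about 1° of square. All three stood level.
- **Button:** It stopped moving at about 6 mm of travel with 18.5 N on the tool, against the 5 N needed, and came back up on release.
- **Left alone:** I did not touch the mug, bottle or jar, nor the pink and turquoise look-alikes.

**Disagreement:** The two cameras differed by about 5 mm in position. I judged carton positions from the top camera, relative to its own view of the slab. In the last top view the arm hid part of the carton in outline 2, so its position comes mainly from its handle web.

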